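# Load the blasting tray and push it through the dust flap of the free bay

## Robot

A 6-joint arm with a two-finger parallel gripper is mounted at the origin on a cart in front of the work surface, level with it; the furniture and walls round the work are solid. World frame = base frame: x ahead of the robot, y to its left, z up, the work surface at z = 0. Lengths are in mm, angles in rad, forces in N, time in s.
With the tool pointing down it reaches from about 275 to 1000 mm from the base axis. Payload 8.4 kg.
Tool frame: the origin (TCP) lies midway between the tips of the shut fingers; the grasp point (between the pads) lies 19 mm behind it; z points along the fingers, y is the line along which they close (so a half turn about z gives the same grasp; the last joint's range is limited). The gripper opens to 85 mm and grips with 20 to 120 N. Pads are 22 mm wide; open, the fingers measure 114 mm over their backs; the gripper's body (76 mm by 85 mm) begins 54 mm behind the grasp point. The pads swing forward as they close: fully open they stand 13 mm farther back than shut.
Start: joints at [1.155, 0.353, 1.633, -0, 1.155, -0.002], TCP at [251.306, 572.253, 231.281] pointing down, gripper open.
Joint ranges: [-2.63, 2.63], [-0.92, 2.1], [0.06, 2.66], [-1.3, 4.44], [0, 2.69], [-3.02, 3.02]. Speed limits (rad/s): [2.22, 2.22, 2.79, 3.14, 3.14, 3.14].

## Interface

Orientations are given as [roll, pitch, yaw] about the fixed x, y, z axes, in that order (R = Rz(yaw) Ry(pitch) Rx(roll)).
In Python, from rig import * gives the robot as it stands.
- The arm moves only by the shell command python3 -m jog 'ROWS' [FORCE]. ROWS is JSON, a list of rows, each an object of numbers: "x", "y", "z": the shift along the tool's x, y, z in cm; "spin": the turn about the tool's z in rad; "grip": the closure, from 0 (fully open) to 1 (shut). In form: [{"x": .., "y": .., "z": .., "spin": .., "grip": ..}, ...]. A call has 1 to 20 rows; each row shifts and turns the commanded pose from where the row before left it, along the tool's axes as they then stand; what a row does not reach is not made up. A row lasts 1/12 s, in which the tool goes at most 41.7 mm and 7.16 degrees, less where a joint would pass 70% of its speed; a pose out of reach is approached as far as the arm can. A call with a gripper value outside its range is refused whole. The fingers move at their own pace and stop on an object; FORCE is the grip in N (left out, the last holds). Time passes only in rows, so rows that do not move let the fingers close. It gives the time, the measured TCP pose, the force, the opening and the grip force at its end, in the units of the state.
- sense(): the state, without advancing time (a new reading comes with each control period).
- grab_frame(name): name is "scene" or "top"; returns a dict with "pixels" (420x560x3 uint8, blue, green, red), "camera_matrix" (3x3 intrinsics, pixels), "k1" (the pictures are not rectified: a ray, as slopes to the right and down, at radius r is drawn at 1 + k1 r^2 times it, then the intrinsics apply), "rvec" (rotation vector, rad) and "tvec" (3), from world to camera coordinates, as OpenCV has them. Camera axes: x right, y down, z forward; pixel columns grow to the right and rows downward; lengths in mm; the calibration is good to about 2 mm. A picture is of the moment at which its call begins. There is no depth.
- sign_off(): hands the job in; it is judged then, once.
The state is a dict: "clock": time; "qpos": joint angles; "qvel": joint speeds; "joint_efforts": joint torques, N m; "eef_pos": TCP position; "tcp_rot": TCP orientation; "contact_force": force on the tool from outside, world axes, zero at the start; "wrist_torque": the same for the moment, N m; "opening": opening from 0.0 (shut) to 1.0 (fully open); "grasp_force": force on a finger pad.
Only numpy, scipy, OpenCV 4.12 (cv2) and the standard library are available. Lean on these libraries where they do the work, as an engineer would, in place of code of your own. Each camera call takes 0.05 s, during which the arm holds its last target. There are 200 camera calls.

## Task

Get the loose rusty pipe stubs ready for blasting. One bay of the blue grit-blast box already holds a loaded tray; set the empty tray on the sill in front of the other, free bay, lined up with its guides, and put every stub that stands loose on the bench into it, one to a pocket (standing or lying). Then take the push bar and push the tray through the spring dust flap until it is fully home at the back, using the bar and not the fingers, draw the bar out so that the flap drops shut behind the tray, and lay the bar back in its rest the way it lay; leave the other tray and the other things on the bench alone.

Things in the scene. Friction and masses are not known exactly. Their poses are not given: they have to be found in the camera images.
- blast_box: Low blue steel bench grit-blast box, fixed, with two bays side by side. Origin: bench level, in the plane of the two ports, midway between them; x is the way a tray goes in, z up; bay 0 is centred at y = +83 mm, bay 1 at y = -83. Ports 148 wide, 88 high; roof a clear window, top 111 high; back stop at x = +245, so a bay takes one tray only.
- sill0 (a point): Loading place on the open sill before bay 0: middle of where the tray stands, on the plate (175 mm before the port). Axes as the box. The sill (x = -260 to 0 of the box) is a 3 mm plate between yellow guides 148 mm apart that stand 18 mm above the bench; it runs on level as the floor inside.
- sill1 (a point): The same before bay 1.
- home0 (a point): Fully home in bay 0: middle of the underside of a tray at the back of the bay, on the floor, 160 mm beyond the port (the back stop allows 165). Axes as the box.
- home1 (a point): The same in bay 1.
- flap0 (a joint): Spring dust flap of bay 0: black plate with a slippery yellow edge, 142 wide, 80 long, on a pin 85 mm above the bench in the port. 0 rad hanging shut, grows as its lower edge swings inward (to 1.55); it does not swing outward. Opening it takes a few N. A loaded tray's rear must be about 70 mm past the port before the flap can drop behind it.
- flap1 (a joint): Spring dust flap of bay 1, the same.
- loaded_tray0_c (a point): Centre of a tray with three pipe stubs that already stands in bay 0 (31 mm above its underside); absent when bay 0 is free.
- loaded_tray1_c (a point): The same in bay 1; absent when bay 1 is free. Exactly one of the two is present.
- tray_c (a point): Centre of the empty aluminium blasting tray, 31 mm above its underside; 160 long (x), 138 wide (y), alike either way round, 0.4 kg. The dark middle spine along x is its carrying handle: 8 mm thick, top 62 mm above the underside over x = -53 to +53, ramped at both ends; pinch it across y at the middle.
- tray: The same tray; origin at the middle of its underside. Floor 4 mm thick, rims 16 mm high; a low cross wall and the spine make four pockets, each 75 long (x) and 62 wide (y) inside, centred at x = +-39.5, y = +-35 mm.
- stub1_c (a point): Centre of pipe stub 1, a rusty pipe offcut 43 mm across and 54 mm long standing on end (z is its axis), 0.17 kg. Three or four of the four stubs are present.
- stub2_c (a point): Centre of pipe stub 2, a rusty pipe offcut 43 mm across and 54 mm long standing on end (z is its axis), 0.17 kg. Three or four of the four stubs are present.
- stub3_c (a point): Centre of pipe stub 3, a rusty pipe offcut 43 mm across and 54 mm long standing on end (z is its axis), 0.17 kg. Three or four of the four stubs are present.
- stub4_c (a point): Centre of pipe stub 4, a rusty pipe offcut 43 mm across and 54 mm long standing on end (z is its axis), 0.17 kg. Three or four of the four stubs are present.
- bar_grip (a point): Hold point of the push bar, on the axis of its upright orange grip (26 x 26 mm, 22 to 84 mm above the bar's underside), 55 mm above the underside. The bar, 20 wide and 22 high, runs along x; its rubber head, 70 wide, 22 high, has its front face 225 mm ahead (+x); a 70 mm wide foot ends 60 mm behind. 0.35 kg, roughly balanced at the grip.
- bar_rest: Fixed dark steel channel in which the push bar lies: floor 4 mm high, walls 30 mm apart inside, 16 high, from 32 mm behind to 197 mm ahead of its origin along x. Origin: bench level, under the grip of a bar that lies properly (grip point 59 mm above, bar x along rest x); about 10 mm of play lengthwise.
- grease_tin: Orange tin, 67 mm across, 60 high, bystander; origin under its middle.
- tape_measure: Yellow tape measure, 34 x 92 x 65 mm, bystander; origin under its middle.

How it is judged:
By the outcome, as a careful person would: the job done as asked, in the order asked, and still so for the second after the job is handed in, with the robot touching nothing.
Of loaded_tray0, loaded_tray1 only 1 to 1 are there at a start; the rules pass over those that are not, and their reading is None.
Of stub1, stub2, stub3, stub4 only 3 to 4 are there at a start; the rules pass over those that are not, and their reading is None.
At some moment in a run one of tray, push_bar, stub1, stub2, stub3, stub4 may be knocked a few centimetres aside while the robot is not near it.
Once in a run the grip may slacken for a moment while it holds something.
It also fails if it takes over 192 s, if anything falls off the work surface, if the arm or the gripper's body presses on something with over 40 N, if the wrist force passes 120 N, or if a joint passes its speed limit or range.

## Working session

There is one attempt and no reset: what is moved stays moved. The work goes in short steps, Python scripts to look and compute and a shell command to move; the robot and the scene stay as the last step left them, time stands still between calls to the robot, and variables do not carry over. Pictures are saved under pics/ and viewed, at most 14 in all, crops included, and the job is handed in when it is done.

```bash
ls; mkdir -p pics; cat > h.py <<'E'
from rig import *
import numpy as np, cv2
def pic(cam,name=None):
    f=grab_frame(cam)
    if name: cv2.imwrite('pics/'+name+'.png',f['pixels'])
    return f
def RT(f):
    R=cv2.Rodrigues(np.array(f['rvec'],float))[0]; t=np.array(f['tvec'],float).reshape(3); return R,t
def ray(f,u,v):
    K=np.array(f['camera_matrix']); k=f['k1']
    p=cv2.undistortPoints(np.array([[[u,v]]],float),K,np.array([k,0,0,0.]))[0,0]
    R,t=RT(f); return -R.T@t, R.T@np.array([p[0],p[1],1.])
def onz(f,u,v,z):
    o,d=ray(f,u,v); return o+d*(z-o[2])/d[2]
def proj(f,P):
    P=np.array(P,float).reshape(-1,1,3)
    return cv2.projectPoints(P,np.array(f['rvec'],float),np.array(f['tvec'],float),np.array(f['camera_matrix']),np.array([f['k1'],0,0,0.]))[0][:,0]
E
python3 - <<'E'
from h import *
s=sense();print({k:np.round(v,3).tolist() for k,v in s.items()})
for c in('top','scene'):
    f=pic(c,c+'0');R,t=RT(f);print(c,np.round(-R.T@t),np.round(R,2).tolist(),f['k1'],np.round(f['camera_matrix']).tolist())
E
```

```text
pics
{'clock': 0.0, 'qpos': [1.155, 0.354, 1.634, 0.0, 1.155, -0.002], 'qvel': [-0.001, 0.001, 0.0, 0.0, 0.001, -0.001], 'joint_efforts': [0.001, -60.524, -34.207, 0.0, 0.009, -0.0], 'eef_pos': [251.115, 571.833, 230.575], 'tcp_rot': [-3.14, -0.0, 2.728], 'contact_force': [-0.397, 0.344, 0.67], 'wrist_torque': [-0.003, 0.01, -0.041], 'grasp_force': 0.0, 'opening': 0.999}
top [ 344.  -63. 1297.] [[0.02, -1.0, -0.01], [-0.98, -0.02, -0.2], [0.2, 0.01, -0.98]] -0.015016148485761566 [[387.0, 0.0, 281.0], [0.0, 387.0, 214.0], [0.0, 0.0, 1.0]]
scene [-395. -652.  764.] [[0.5, -0.87, -0.01], [-0.45, -0.25, -0.86], [0.74, 0.43, -0.51]] -0.08892051555358468 [[461.0, 0.0, 281.0], [0.0, 461.0, 206.0], [0.0, 0.0, 1.0]]
```

View pics/top0.png

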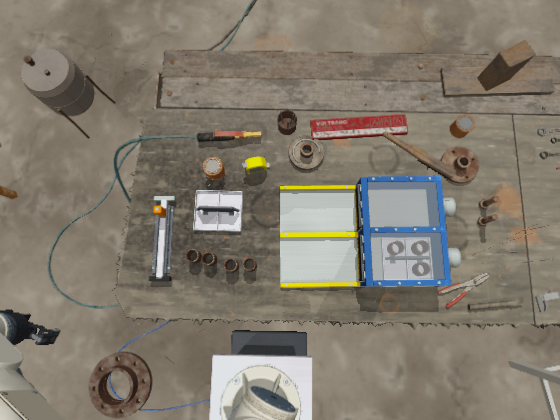

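View pics/scene0.png

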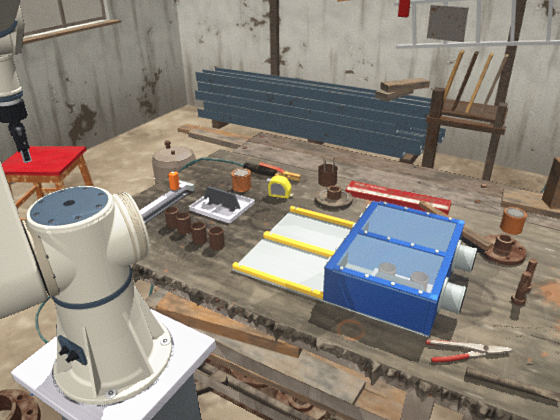

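The picture shows bay 1 (nearer) loaded, so bay 0 (upper in top view) is free. Four stubs stand at about (193..249, 256..265), the tray is at (218,211), and the bar is at (160,240) with its grip near (159,210). I'll zoom in and measure.

```bash
python3 - <<'E'
from h import *
f=pic('top');im=f['pixels']
cv2.imwrite('pics/top1.png',cv2.resize(im[170:305,130:320],None,fx=4.2,fy=4.2,interpolation=cv2.INTER_CUBIC))
hsv=cv2.cvtColor(im,cv2.COLOR_BGR2HSV)
def blobs(m,z,n,minA=30):
    c,_=cv2.findContours(m.astype(np.uint8),cv2.RETR_EXTERNAL,cv2.CHAIN_APPROX_NONE)
    for k in sorted(c,key=cv2.contourArea,reverse=True)[:6]:
        if cv2.contourArea(k)<minA: continue
        b=cv2.boxPoints(cv2.minAreaRect(k)); print(n,np.round(b).astype(int).tolist(),[np.round(onz(f,*p,z)[:2]).tolist() for p in b],'c',np.round(onz(f,*b.mean(0),z)[:2]))
H,S,V=cv2.split(hsv)
blobs((H>20)&(H<35)&(S>150)&(V>120),18,'yellow')
blobs((H>100)&(H<125)&(S>150)&(V>60),111,'blue',500)
blobs((H>5)&(H<18)&(S>170)&(V>150),84,'orange',15)
m=(V>150)&(S<50); m[:, :185]=0;m[:,250:]=0; m[:185]=0;m[240:]=0
blobs(m,16,'tray',200)
m=(V<70);m[:, :180]=0;m[:,262:]=0;m[:245]=0;m[275:]=0
blobs(m,54,'stub',15)
m=(V<70);m[:, :185]=0;m[:,250:]=0;m[:185]=0;m[240:]=0
blobs(m,62,'spine',15)
E
```

```text
yellow [[280, 237], [280, 232], [357, 232], [357, 237]] [[531.0, -50.0], [548.0, -50.0], [553.0, -307.0], [536.0, -306.0]] c [ 542. -178.]
yellow [[280, 185], [355, 185], [355, 189], [280, 189]] [[711.0, -46.0], [716.0, -303.0], [701.0, -303.0], [696.0, -46.0]] c [ 706. -175.]
yellow [[280, 282], [359, 282], [359, 286], [280, 286]] [[383.0, -53.0], [388.0, -310.0], [375.0, -310.0], [370.0, -53.0]] c [ 379. -182.]
yellow [[244, 158], [264, 155], [266, 166], [246, 169]] [[804.0, 80.0], [817.0, 11.0], [778.0, 4.0], [765.0, 73.0]] c [791.  42.]
blue [[358, 178], [442, 172], [450, 284], [366, 290]] [[713.0, -296.0], [738.0, -566.0], [383.0, -568.0], [360.0, -313.0]] c [ 543. -435.]
tray [[193, 229], [194, 189], [242, 191], [240, 231]] [[552.0, 244.0], [690.0, 248.0], [687.0, 85.0], [549.0, 84.0]] c [619. 165.]
stub [[185, 266], [204, 247], [215, 258], [196, 276]] [[426.0, 252.0], [488.0, 194.0], [455.0, 159.0], [393.0, 216.0]] c [440. 205.]
stub [[205, 274], [205, 255], [216, 255], [216, 274]] [[402.0, 186.0], [462.0, 190.0], [463.0, 154.0], [403.0, 151.0]] c [432. 170.]
stub [[187, 250], [196, 250], [196, 260], [187, 260]] [[477.0, 249.0], [478.0, 220.0], [446.0, 218.0], [445.0, 246.0]] c [461. 233.]
stub [[224, 267], [228, 258], [236, 262], [232, 271]] [[426.0, 128.0], [454.0, 115.0], [441.0, 88.0], [413.0, 100.0]] c [434. 108.]
stub [[244, 259], [253, 259], [253, 268], [244, 268]] [[452.0, 64.0], [453.0, 35.0], [424.0, 34.0], [424.0, 62.0]] c [438.  49.]
stub [[226, 262], [238, 262], [238, 274], [226, 274]] [[441.0, 121.0], [442.0, 82.0], [404.0, 81.0], [403.0, 119.0]] c [423. 101.]
spine [[198, 211], [198, 207], [237, 209], [237, 212]] [[606.0, 220.0], [618.0, 220.0], [615.0, 92.0], [603.0, 92.0]] c [610. 156.]
spine [[205, 185], [223, 185], [223, 189], [205, 189]] [[693.0, 202.0], [694.0, 142.0], [681.0, 142.0], [680.0, 201.0]] c [687. 172.]
```

View pics/top1.png

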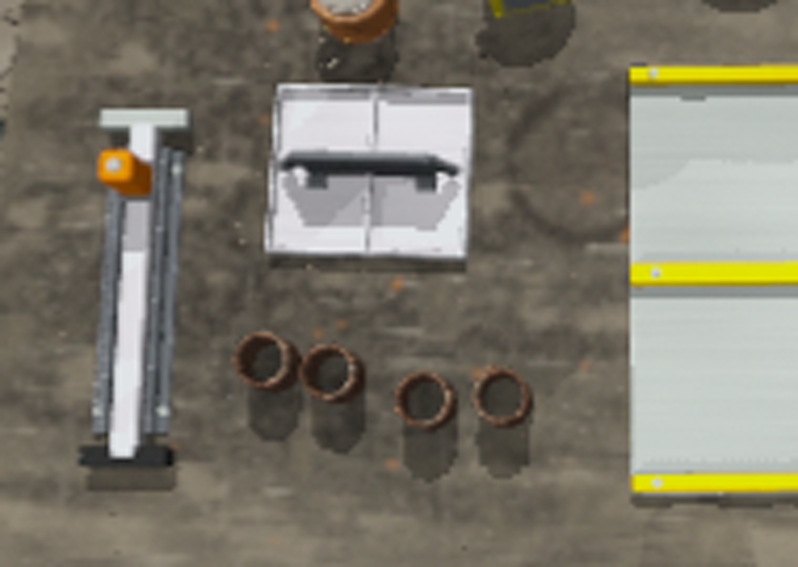

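```bash
python3 - <<'E'
from h import *
f=pic('top');g=pic('scene')
cr=lambda u,v:((u+.5)/4.2-.5+130,(v+.5)/4.2-.5+170)
for n,u,v,z in [('s1',265,360,54),('s2',332,373,54),('s3',425,401,54),('s4',502,396,54),('spine',373,156,62),('grip',113,163,88),('foot',145,118,26),('head',126,450,26),('tin',352,5,60)]:
    P=onz(f,*cr(u,v),z);print(n,np.round(P),'scene px',np.round(proj(g,P)))
im=g['pixels'];cv2.imwrite('pics/sc1.png',cv2.resize(im[165:255,130:265],None,fx=5.5,fy=5.5,interpolation=cv2.INTER_CUBIC))
E
```

```text
s1 [460. 229.  54.] scene px [[171. 209.]]
s2 [452. 177.  54.] scene px [[183. 215.]]
s3 [432. 105.  54.] scene px [[198. 225.]]
s4 [437.  47.  54.] scene px [[215. 230.]]
spine [620. 153.  62.] scene px [[223. 190.]]
grip [605. 348.  88.] scene px [[172. 172.]]
foot [656. 346.  26.] scene px [[185. 182.]]
head [391. 339.  26.] scene px [[130. 219.]]
tin [744. 177.  60.] scene px [[239. 174.]]
```

View pics/sc1.png

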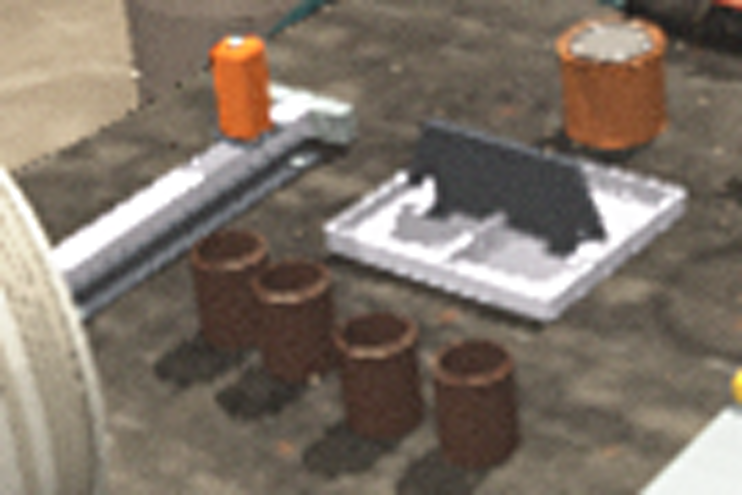

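```bash
python3 -m jog '[{"z":-0.5,"spin":0.115},{"spin":0.118},{"spin":0.118},{"spin":0.118},{"spin":0.118},{"spin":0.118},{"spin":0.118},{"spin":0.118},{"spin":0.118},{"spin":0.118}]'
```

```text
schema error: expected keys x, y, z, spin, grip
```

```bash
python3 -m jog '[{"x":0,"y":0,"z":0,"spin":0.118,"grip":0},{"x":0,"y":0,"z":0,"spin":0.118,"grip":0},{"x":0,"y":0,"z":0,"spin":0.118,"grip":0},{"x":0,"y":0,"z":0,"spin":0.118,"grip":0},{"x":0,"y":0,"z":0,"spin":0.118,"grip":0},{"x":0,"y":0,"z":0,"spin":0.118,"grip":0},{"x":0,"y":0,"z":0,"spin":0.118,"grip":0},{"x":0,"y":0,"z":0,"spin":0.118,"grip":0},{"x":0,"y":0,"z":0,"spin":0.118,"grip":0},{"x":0,"y":0,"z":0,"spin":0.116,"grip":0}]'
python3 -m jog '[{"x":-3,"y":2.7,"z":0,"spin":0,"grip":0},{"x":-3,"y":2.7,"z":0,"spin":0,"grip":0},{"x":-3,"y":2.7,"z":0,"spin":0,"grip":0},{"x":-3,"y":2.7,"z":0,"spin":0,"grip":0},{"x":-3,"y":2.7,"z":0,"spin":0,"grip":0},{"x":-3,"y":2.7,"z":0,"spin":0,"grip":0},{"x":-3,"y":2.7,"z":0,"spin":0,"grip":0},{"x":-3,"y":2.7,"z":0,"spin":0,"grip":0},{"x":-3,"y":2.7,"z":0,"spin":0,"grip":0},{"x":-3,"y":2.7,"z":0,"spin":0,"grip":0},{"x":-3,"y":2.7,"z":0,"spin":0,"grip":0},{"x":-3,"y":2.7,"z":0,"spin":0,"grip":0},{"x":-3,"y":2.7,"z":0,"spin":0,"grip":0},{"x":-2,"y":1.8,"z":0,"spin":0,"grip":0},{"x":0,"y":0,"z":0,"spin":0,"grip":0}]'
```

```text
clock: 1.08
eef_pos: [251.3, 572.2, 231.2]
tcp_rot: [-3.141, 0.0, 1.544]
contact_force: [-0.2, 1.0, 0.1]
opening: 1.0
grasp_force: 0.0
clock: 2.33
eef_pos: [614.6, 150.5, 231.1]
tcp_rot: [3.14, 0.001, 1.546]
contact_force: [-0.1, 0.5, 0.3]
opening: 0.999
grasp_force: 0.0
```

```bash
python3 -m jog '[{"x":0.5,"y":0.3,"z":2.7,"spin":0,"grip":0},{"x":0.5,"y":0.3,"z":3,"spin":0,"grip":0},{"x":0,"y":0,"z":3,"spin":0,"grip":0},{"x":0,"y":0,"z":3,"spin":0,"grip":0},{"x":0,"y":0,"z":3,"spin":0,"grip":0},{"x":0,"y":0,"z":3,"spin":0,"grip":0},{"x":0,"y":0,"z":2,"spin":0,"grip":0},{"x":0,"y":0,"z":0,"spin":0,"grip":0.5},{"x":0,"y":0,"z":0,"spin":0,"grip":1},{"x":0,"y":0,"z":0,"spin":0,"grip":1},{"x":0,"y":0,"z":0,"spin":0,"grip":1},{"x":0,"y":0,"z":0,"spin":0,"grip":1},{"x":0,"y":0,"z":0,"spin":0,"grip":1},{"x":0,"y":0,"z":0,"spin":0,"grip":1},{"x":0,"y":0,"z":0,"spin":0,"grip":1},{"x":0,"y":0,"z":0,"spin":0,"grip":1}]' 80
python3 -m jog '[{"x":0,"y":0,"z":0,"spin":0,"grip":1},{"x":0,"y":0,"z":-1.5,"spin":0,"grip":1},{"x":0,"y":0,"z":-2,"spin":0,"grip":1},{"x":0,"y":0,"z":-2,"spin":0,"grip":1},{"x":0,"y":0,"z":-1.5,"spin":0,"grip":1},{"x":0,"y":0,"z":0,"spin":0,"grip":1}]'
python3 - <<'E'
from h import *
f=pic('top');im=f['pixels']
cv2.imwrite('pics/top2.png',cv2.resize(im[170:305,130:320],None,fx=4.2,fy=4.2,interpolation=cv2.INTER_CUBIC))
E
```

```text
clock: 3.67
eef_pos: [618.9, 164.7, 35.9]
tcp_rot: [3.139, -0.001, 1.55]
contact_force: [-0.4, -0.6, 6.2]
opening: 0.079
grasp_force: 79.5
clock: 4.17
eef_pos: [619.7, 164.9, 107.7]
tcp_rot: [3.137, -0.001, 1.55]
contact_force: [0.4, 0.4, -2.8]
opening: 0.078
grasp_force: 78.5
```

View pics/top2.png

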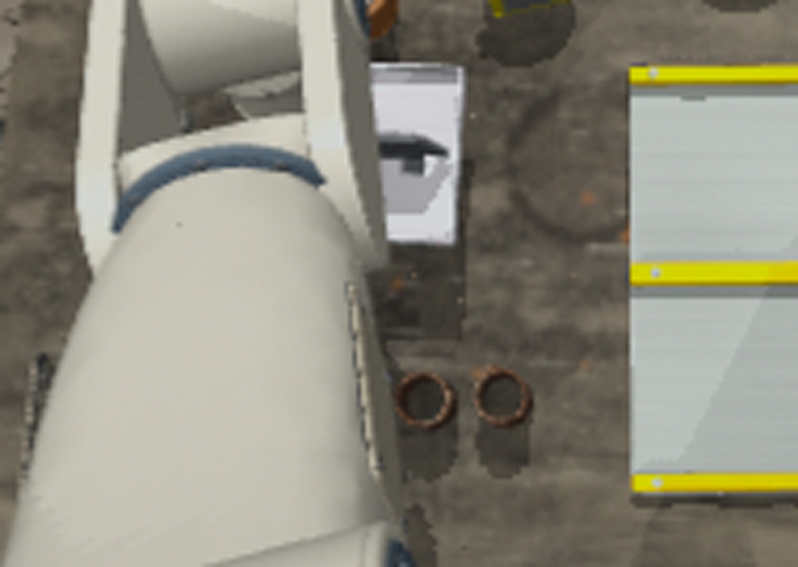

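The tray is lifted; its right edge runs from crop (466,66) to (456,243). I'll compute its pose in the hand.

```bash
python3 - <<'E'
from h import *
f=pic('top')
cr=lambda u,v:((u+.5)/4.2-.5+130,(v+.5)/4.2-.5+170)
a,b=[onz(f,*cr(*p),88)for p in [(466,66),(456,243)]];print(a,b,(a+b)/2,(a-b)[1]/(a-b)[0]); print(sense()['eef_pos'])
E
```

```text
[687.01913547  80.80205512  88.        ] [548.40191206  82.53666217  88.        ] [617.71052377  81.66935865  88.        ] -0.012513647327741673
[617.86144525 164.46094799 104.4526079 ]
```

```bash
python3 -m jog '[{"x":-1,"y":0,"z":0,"spin":-0.035,"grip":1},{"x":-2,"y":0.1,"z":0,"spin":0,"grip":1},{"x":-2.5,"y":0,"z":0,"spin":0,"grip":1},{"x":-2.5,"y":0,"z":0,"spin":0,"grip":1},{"x":-2.5,"y":0,"z":0,"spin":0,"grip":1},{"x":-2.5,"y":0,"z":0,"spin":0,"grip":1},{"x":-2.5,"y":0,"z":0,"spin":0,"grip":1},{"x":-2.5,"y":0,"z":0,"spin":0,"grip":1},{"x":-2.5,"y":0,"z":0,"spin":0,"grip":1},{"x":-2.5,"y":0,"z":0,"spin":0,"grip":1},{"x":-2.5,"y":0,"z":0.5,"spin":0,"grip":1},{"x":-2,"y":0,"z":1,"spin":0,"grip":1},{"x":-1.5,"y":0,"z":1,"spin":0,"grip":1},{"x":-0.5,"y":0,"z":0.5,"spin":0,"grip":1},{"x":0,"y":0,"z":0,"spin":0,"grip":1},{"x":0,"y":0,"z":0,"spin":0,"grip":1}]'
python3 - <<'E'
from h import *
f=pic('top');im=f['pixels'];print(np.round(sense()['eef_pos'],1))
cv2.imwrite('pics/top3.png',cv2.resize(im[170:300,240:380],None,fx=4.5,fy=4.5,interpolation=cv2.INTER_CUBIC))
E
```

```text
clock: 5.6
eef_pos: [621.9, -129.9, 73.2]
tcp_rot: [-3.14, -0.001, 1.584]
contact_force: [-0.3, -0.0, -3.7]
opening: 0.077
grasp_force: 78.3
[ 622.4 -129.5   73.8]
```

View pics/top3.png

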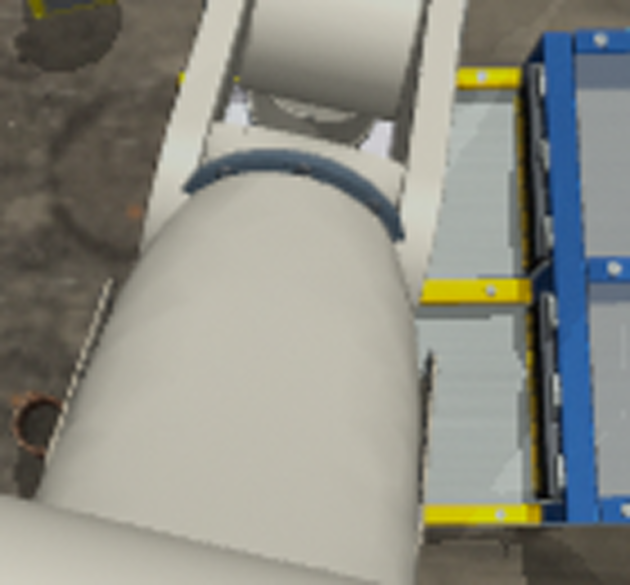

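```bash
python3 -m jog '[{"x":-0.1,"y":0.15,"z":0.8,"spin":0,"grip":1},{"x":0,"y":0,"z":0.8,"spin":0,"grip":1},{"x":0,"y":0,"z":0.6,"spin":0,"grip":1},{"x":0,"y":0,"z":0.5,"spin":0,"grip":1},{"x":0,"y":0,"z":0.4,"spin":0,"grip":1},{"x":0,"y":0,"z":0.3,"spin":0,"grip":1},{"x":0,"y":0,"z":0,"spin":0,"grip":1},{"x":0,"y":0,"z":0,"spin":0,"grip":1}]'
```

```text
clock: 6.32
eef_pos: [624.1, -131.5, 40.2]
tcp_rot: [-3.141, -0.0, 1.585]
contact_force: [0.3, 0.1, -3.4]
opening: 0.075
grasp_force: 78.4
```

```bash
python3 -m jog '[{"x":0,"y":0,"z":0.1,"spin":0,"grip":1},{"x":0,"y":0,"z":0.1,"spin":0,"grip":1},{"x":0,"y":0,"z":0,"spin":0,"grip":0.7},{"x":0,"y":0,"z":0,"spin":0,"grip":0.3},{"x":0,"y":0,"z":0,"spin":0,"grip":0.3},{"x":0,"y":0,"z":0,"spin":0,"grip":0.3},{"x":0,"y":0,"z":0,"spin":0,"grip":0.3},{"x":0,"y":0,"z":-2,"spin":0,"grip":0.3},{"x":0,"y":0,"z":-3,"spin":0,"grip":0},{"x":0,"y":0,"z":-3,"spin":0,"grip":0},{"x":0,"y":0,"z":-3,"spin":0,"grip":0},{"x":3,"y":-3,"z":0,"spin":0,"grip":0},{"x":3,"y":-3,"z":0,"spin":0,"grip":0},{"x":3,"y":-3,"z":0,"spin":0,"grip":0},{"x":3,"y":-3,"z":0,"spin":0,"grip":0},{"x":3,"y":-3,"z":0,"spin":0,"grip":0},{"x":3,"y":-3,"z":0,"spin":0,"grip":0},{"x":0,"y":0,"z":0,"spin":0,"grip":0}]'
python3 - <<'E'
from h import *
f=pic('top');im=f['pixels'];print(np.round(sense()['eef_pos'],1))
cv2.imwrite('pics/top4.png',cv2.resize(im[165:300,175:375],None,fx=4,fy=4,interpolation=cv2.INTER_CUBIC))
E
```

```text
clock: 7.82
eef_pos: [438.8, 45.8, 147.7]
tcp_rot: [-3.137, -0.001, 1.587]
contact_force: [-0.2, -0.2, 0.2]
opening: 1.0
grasp_force: 0.0
[442.   44.6 148.3]
```

View pics/top4.png

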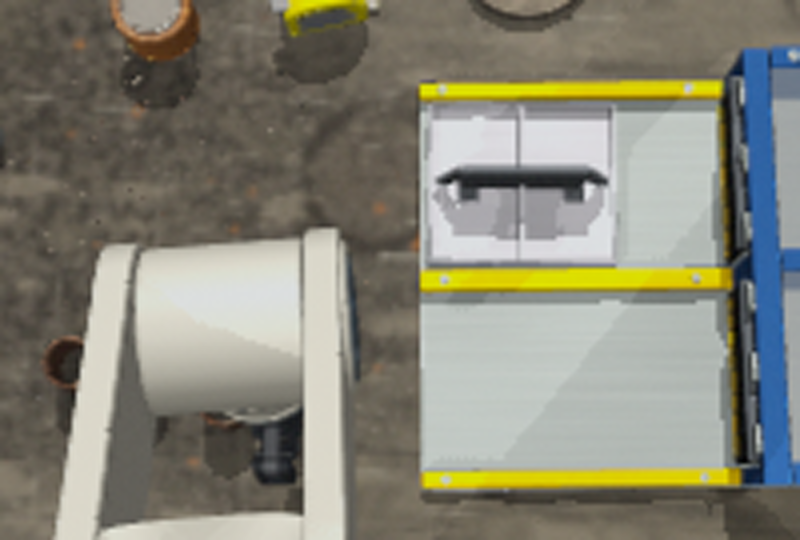

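Tray sits between the guides, rims at crop (428–615, 105–265), straight. Now stub 4.

```bash
python3 -m jog '[{"x":0.2,"y":-0.4,"z":3,"spin":0,"grip":0},{"x":0,"y":0,"z":3,"spin":0,"grip":0},{"x":0,"y":0,"z":3,"spin":0,"grip":0},{"x":0,"y":0,"z":3,"spin":0,"grip":0},{"x":0,"y":0,"z":1.4,"spin":0,"grip":0},{"x":0,"y":0,"z":0,"spin":0,"grip":0.5},{"x":0,"y":0,"z":0,"spin":0,"grip":1},{"x":0,"y":0,"z":0,"spin":0,"grip":1},{"x":0,"y":0,"z":0,"spin":0,"grip":1},{"x":0,"y":0,"z":0,"spin":0,"grip":1},{"x":0,"y":0,"z":0,"spin":0,"grip":1}]' 50
python3 -m jog '[{"x":0,"y":0,"z":-2,"spin":0,"grip":1},{"x":0,"y":0,"z":-3,"spin":0,"grip":1},{"x":0,"y":0,"z":-3,"spin":0.121,"grip":1},{"x":0,"y":0,"z":-3,"spin":0.121,"grip":1},{"x":0,"y":0,"z":0,"spin":0.121,"grip":1},{"x":0,"y":0,"z":0,"spin":0.121,"grip":1},{"x":0,"y":0,"z":0,"spin":0.121,"grip":1},{"x":0,"y":0,"z":0,"spin":0.121,"grip":1},{"x":0,"y":0,"z":0,"spin":0.121,"grip":1},{"x":0,"y":0,"z":0,"spin":0.121,"grip":1},{"x":0,"y":0,"z":0,"spin":0.121,"grip":1},{"x":0,"y":0,"z":0,"spin":0.121,"grip":1},{"x":0,"y":0,"z":0,"spin":0.121,"grip":1},{"x":0,"y":0,"z":0,"spin":0.121,"grip":1},{"x":0,"y":0,"z":0,"spin":0.121,"grip":1},{"x":0,"y":0,"z":0,"spin":0,"grip":1}]'
python3 - <<'E'
from h import *
f=pic('top')
for p in [(428,105),(615,105),(428,265),(615,265),(520,108),(520,262)]:
    print(np.round(onz(f,(p[0]+.5)/4-.5+175,(p[1]+.5)/4-.5+165,19)))
E
```

```text
clock: 8.78
eef_pos: [441.9, 44.7, 15.6]
tcp_rot: [3.139, -0.0, 1.585]
contact_force: [-0.4, -1.0, 8.0]
opening: 0.483
grasp_force: 51.5
clock: 10.12
eef_pos: [441.1, 44.8, 124.9]
tcp_rot: [-3.141, -0.001, 0.006]
contact_force: [-0.2, 0.2, -2.0]
opening: 0.484
grasp_force: 51.4
[690. -52.  19.]
[ 693. -212.   19.]
[551. -55.  19.]
[ 555. -211.   19.]
[ 689. -131.   19.]
[ 556. -132.   19.]
```

```bash
python3 -m jog '[{"x":2.7,"y":2.64,"z":0,"spin":-0.014,"grip":1},{"x":2.7,"y":2.64,"z":0,"spin":0,"grip":1},{"x":2.7,"y":2.64,"z":0,"spin":0,"grip":1},{"x":2.7,"y":2.64,"z":0,"spin":0,"grip":1},{"x":2.7,"y":2.64,"z":0,"spin":0,"grip":1},{"x":2.7,"y":2.64,"z":0,"spin":0,"grip":1},{"x":2.7,"y":2.64,"z":0,"spin":0,"grip":1},{"x":2.7,"y":2.64,"z":0,"spin":0,"grip":1},{"x":0,"y":0,"z":0,"spin":0,"grip":1},{"x":0,"y":0,"z":0,"spin":0,"grip":1}]'
```

```text
clock: 11.0
eef_pos: [662.8, -162.7, 124.0]
tcp_rot: [3.141, -0.0, 0.028]
contact_force: [-0.2, 0.9, -3.1]
opening: 0.484
grasp_force: 51.6
```

```bash
python3 -m jog '[{"x":-0.4,"y":0.35,"z":1.5,"spin":0,"grip":1},{"x":0,"y":0,"z":2.5,"spin":0,"grip":1},{"x":0,"y":0,"z":2.5,"spin":0,"grip":1},{"x":0,"y":0,"z":1.5,"spin":0,"grip":1},{"x":0,"y":0,"z":1.0,"spin":0,"grip":1},{"x":0,"y":0,"z":0.7,"spin":0,"grip":1},{"x":0,"y":0,"z":0.3,"spin":0,"grip":1},{"x":0,"y":0,"z":0,"spin":0,"grip":1},{"x":0,"y":0,"z":0,"spin":0,"grip":1}]'
```

```text
clock: 11.75
eef_pos: [658.6, -164.8, 25.2]
tcp_rot: [3.141, -0.001, 0.026]
contact_force: [-0.4, -0.0, -1.6]
opening: 0.483
grasp_force: 51.6
```

```bash
python3 -m jog '[{"x":0,"y":0,"z":0.2,"spin":0,"grip":1},{"x":0,"y":0,"z":0,"spin":0,"grip":0.6},{"x":0,"y":0,"z":0,"spin":0,"grip":0.3},{"x":0,"y":0,"z":0,"spin":0,"grip":0.3},{"x":0,"y":0,"z":0,"spin":0,"grip":0.3},{"x":0,"y":0,"z":-2,"spin":0,"grip":0.3},{"x":0,"y":0,"z":-3,"spin":0,"grip":0.3},{"x":0,"y":0,"z":-3,"spin":0,"grip":0.3},{"x":0,"y":0,"z":-3,"spin":0,"grip":0.3},{"x":-2.2,"y":-2.76,"z":0,"spin":0,"grip":0},{"x":-2.2,"y":-2.76,"z":0,"spin":0,"grip":0},{"x":-2.2,"y":-2.76,"z":0,"spin":0,"grip":0},{"x":-2.2,"y":-2.76,"z":0,"spin":0,"grip":0},{"x":-2.2,"y":-2.76,"z":0,"spin":0,"grip":0},{"x":-2.2,"y":-2.76,"z":0,"spin":0,"grip":0},{"x":-2.2,"y":-2.76,"z":0,"spin":0,"grip":0},{"x":-2.2,"y":-2.76,"z":0,"spin":0,"grip":0},{"x":-2.2,"y":-2.76,"z":0,"spin":0,"grip":0},{"x":-2.2,"y":-2.76,"z":0,"spin":0,"grip":0}]'
python3 -m jog '[{"x":0,"y":0,"z":0,"spin":-0.12,"grip":0},{"x":0,"y":0,"z":0,"spin":-0.12,"grip":0},{"x":0,"y":0,"z":0,"spin":-0.12,"grip":0},{"x":0,"y":0,"z":0,"spin":-0.12,"grip":0},{"x":0,"y":0,"z":0,"spin":-0.12,"grip":0},{"x":0,"y":0,"z":0,"spin":-0.12,"grip":0},{"x":0,"y":0,"z":0,"spin":-0.12,"grip":0},{"x":0,"y":0,"z":0,"spin":-0.12,"grip":0},{"x":0,"y":0,"z":0,"spin":-0.12,"grip":0},{"x":0,"y":0,"z":0,"spin":-0.12,"grip":0},{"x":0,"y":0,"z":0,"spin":-0.12,"grip":0},{"x":0,"y":0,"z":0,"spin":-0.12,"grip":0},{"x":0,"y":0,"z":0,"spin":-0.12,"grip":0},{"x":0,"y":0,"z":0,"spin":0,"grip":0},{"x":0,"y":0,"z":0,"spin":0,"grip":0}]'
python3 - <<'E'
from h import *
f=pic('top');im=f['pixels'];g=pic('scene')['pixels']
a=cv2.resize(im[165:285,175:375],None,fx=3,fy=3,interpolation=cv2.INTER_CUBIC);b=cv2.resize(g[165:285,130:330],None,fx=2,fy=2,interpolation=cv2.INTER_CUBIC)
o=np.zeros((600,600,3),np.uint8);o[:360]=a;o[360:,:400]=b;cv2.imwrite('pics/c5.png',o)
E
```

```text
clock: 13.33
eef_pos: [429.9, 106.5, 132.7]
tcp_rot: [-3.141, -0.001, 0.025]
contact_force: [0.7, 0.4, 0.2]
opening: 0.997
grasp_force: 0.0
clock: 14.58
eef_pos: [431.0, 105.5, 132.5]
tcp_rot: [3.141, -0.0, 1.582]
contact_force: [0.2, -0.1, 0.6]
opening: 0.998
grasp_force: 0.0
```

View pics/c5.png

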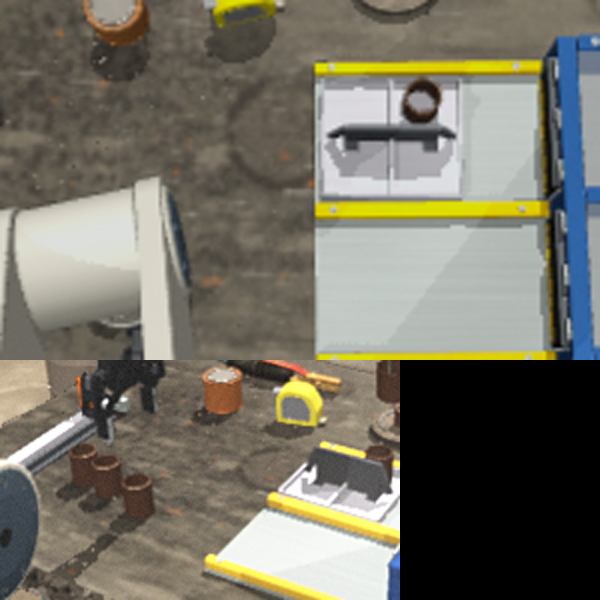

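Stub stands in the far-front pocket (crop 421,101); tray unmoved, the other three stubs unmoved. Next, stub 3.

```bash
python3 -m jog '[{"x":0,"y":0.1,"z":3,"spin":0,"grip":0},{"x":0,"y":0,"z":3,"spin":0,"grip":0},{"x":0,"y":0,"z":3,"spin":0,"grip":0},{"x":0,"y":0,"z":2.5,"spin":0,"grip":0},{"x":0,"y":0,"z":0.2,"spin":0,"grip":0},{"x":0,"y":0,"z":0,"spin":0,"grip":0.5},{"x":0,"y":0,"z":0,"spin":0,"grip":1},{"x":0,"y":0,"z":0,"spin":0,"grip":1},{"x":0,"y":0,"z":0,"spin":0,"grip":1},{"x":0,"y":0,"z":0,"spin":0,"grip":1},{"x":0,"y":0,"z":0,"spin":0,"grip":1}]' 50
python3 -m jog '[{"x":0,"y":0,"z":-2,"spin":0,"grip":1},{"x":0,"y":0,"z":-3,"spin":0,"grip":1},{"x":0,"y":0,"z":-3,"spin":0.12,"grip":1},{"x":0,"y":0,"z":-3,"spin":0.12,"grip":1},{"x":0,"y":0,"z":0,"spin":0.12,"grip":1},{"x":0,"y":0,"z":0,"spin":0.12,"grip":1},{"x":0,"y":0,"z":0,"spin":0.12,"grip":1},{"x":0,"y":0,"z":0,"spin":0.12,"grip":1},{"x":0,"y":0,"z":0,"spin":0.12,"grip":1},{"x":0,"y":0,"z":0,"spin":0.12,"grip":1},{"x":0,"y":0,"z":0,"spin":0.12,"grip":1},{"x":0,"y":0,"z":0,"spin":0.12,"grip":1},{"x":0,"y":0,"z":0,"spin":0.12,"grip":1},{"x":0,"y":0,"z":0,"spin":0.12,"grip":1},{"x":0,"y":0,"z":0,"spin":0.12,"grip":1},{"x":0,"y":0,"z":0,"spin":0,"grip":1}]'
```

```text
clock: 15.6
eef_pos: [433.2, 105.8, 17.0]
tcp_rot: [3.139, -0.001, 1.585]
contact_force: [-0.4, -0.1, 7.1]
opening: 0.487
grasp_force: 49.8
clock: 16.93
eef_pos: [432.1, 105.5, 126.3]
tcp_rot: [-3.141, -0.002, 0.02]
contact_force: [1.2, -0.4, -1.6]
opening: 0.486
grasp_force: 51.6
```

```bash
python3 -m jog '[{"x":1.5,"y":2.77,"z":0,"spin":0,"grip":1},{"x":1.5,"y":2.77,"z":0,"spin":0,"grip":1},{"x":1.5,"y":2.77,"z":0,"spin":0,"grip":1},{"x":1.5,"y":2.77,"z":0,"spin":0,"grip":1},{"x":1.5,"y":2.77,"z":0,"spin":0,"grip":1},{"x":1.5,"y":2.77,"z":0,"spin":0,"grip":1},{"x":1.5,"y":2.77,"z":0,"spin":0,"grip":1},{"x":1.5,"y":2.77,"z":0,"spin":0,"grip":1},{"x":1.5,"y":2.77,"z":0,"spin":0,"grip":1},{"x":1.5,"y":2.77,"z":0,"spin":0,"grip":1},{"x":0,"y":0,"z":0,"spin":0,"grip":1},{"x":0,"y":0,"z":0,"spin":0,"grip":1}]'
```

```text
clock: 17.93
eef_pos: [589.5, -168.9, 125.8]
tcp_rot: [3.141, -0.001, 0.027]
contact_force: [0.5, 0.2, -1.8]
opening: 0.48
grasp_force: 51.8
```

```bash
python3 -m jog '[{"x":0,"y":0,"z":1.5,"spin":0,"grip":1},{"x":0,"y":0,"z":2.5,"spin":0,"grip":1},{"x":0,"y":0,"z":2.5,"spin":0,"grip":1},{"x":0,"y":0,"z":1.5,"spin":0,"grip":1},{"x":0,"y":0,"z":1.0,"spin":0,"grip":1},{"x":0,"y":0,"z":0.7,"spin":0,"grip":1},{"x":0,"y":0,"z":0.3,"spin":0,"grip":1},{"x":0,"y":0,"z":0.1,"spin":0,"grip":1},{"x":0,"y":0,"z":0.1,"spin":0,"grip":1},{"x":0,"y":0,"z":0,"spin":0,"grip":0.6},{"x":0,"y":0,"z":0,"spin":0,"grip":0.3},{"x":0,"y":0,"z":0,"spin":0,"grip":0.3},{"x":0,"y":0,"z":0,"spin":0,"grip":0.3}]'
python3 -m jog '[{"x":0,"y":0,"z":-2,"spin":0,"grip":0.3},{"x":0,"y":0,"z":-3,"spin":0,"grip":0.3},{"x":0,"y":0,"z":-3,"spin":0,"grip":0.3},{"x":0,"y":0,"z":-3,"spin":0,"grip":0.3},{"x":-1.07,"y":-2.9,"z":0,"spin":0,"grip":0},{"x":-1.07,"y":-2.9,"z":0,"spin":0,"grip":0},{"x":-1.07,"y":-2.9,"z":0,"spin":0,"grip":0},{"x":-1.07,"y":-2.9,"z":0,"spin":0,"grip":0},{"x":-1.07,"y":-2.9,"z":0,"spin":0,"grip":0},{"x":-1.07,"y":-2.9,"z":0,"spin":0,"grip":0},{"x":-1.07,"y":-2.9,"z":0,"spin":0,"grip":0},{"x":-1.07,"y":-2.9,"z":0,"spin":0,"grip":0},{"x":-1.07,"y":-2.9,"z":0,"spin":0,"grip":0},{"x":-1.07,"y":-2.9,"z":0,"spin":0,"grip":0},{"x":-1.07,"y":-2.9,"z":0,"spin":0,"grip":0},{"x":-1.07,"y":-2.9,"z":0,"spin":0,"grip":0}]'
python3 -m jog '[{"x":0,"y":0,"z":0,"spin":-0.12,"grip":0},{"x":0,"y":0,"z":0,"spin":-0.12,"grip":0},{"x":0,"y":0,"z":0,"spin":-0.12,"grip":0},{"x":0,"y":0,"z":0,"spin":-0.12,"grip":0},{"x":0,"y":0,"z":0,"spin":-0.12,"grip":0},{"x":0,"y":0,"z":0,"spin":-0.12,"grip":0},{"x":0,"y":0,"z":0,"spin":-0.12,"grip":0},{"x":0,"y":0,"z":0,"spin":-0.12,"grip":0},{"x":0,"y":0,"z":0,"spin":-0.12,"grip":0},{"x":0,"y":0,"z":0,"spin":-0.12,"grip":0},{"x":0,"y":0,"z":0,"spin":-0.12,"grip":0},{"x":0,"y":0,"z":0,"spin":-0.12,"grip":0},{"x":0,"y":0,"z":0,"spin":0,"grip":0},{"x":0,"y":0,"z":0,"spin":0,"grip":0}]'
python3 - <<'E'
from h import *
f=pic('top');im=f['pixels'];g=pic('scene')['pixels']
a=cv2.resize(im[165:285,175:375],None,fx=3,fy=3,interpolation=cv2.INTER_CUBIC);b=cv2.resize(g[165:285,130:330],None,fx=2,fy=2,interpolation=cv2.INTER_CUBIC)
o=np.zeros((600,600,3),np.uint8);o[:360]=a;o[360:,:400]=b;cv2.imwrite('pics/c6.png',o)
E
```

```text
clock: 19.02
eef_pos: [589.4, -167.7, 23.9]
tcp_rot: [3.141, -0.001, 0.026]
contact_force: [0.1, -0.4, 0.9]
opening: 0.702
grasp_force: 0.0
clock: 20.35
eef_pos: [451.1, 178.3, 133.7]
tcp_rot: [-3.141, -0.001, 0.026]
contact_force: [0.5, 0.8, 0.5]
opening: 0.998
grasp_force: 0.0
clock: 21.52
eef_pos: [451.8, 177.0, 133.5]
tcp_rot: [3.141, -0.0, 1.462]
contact_force: [0.1, 0.5, 0.6]
opening: 1.003
grasp_force: 0.0
```

View pics/c6.png

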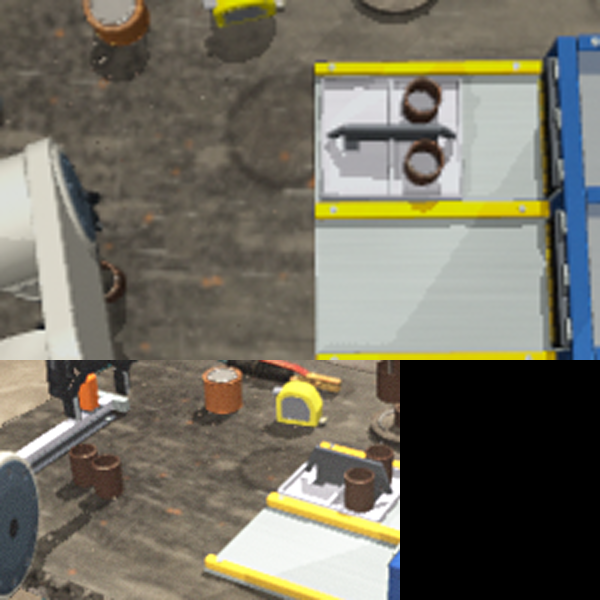

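```bash
python3 -m jog '[{"x":0,"y":0.05,"z":3,"spin":0,"grip":0},{"x":0,"y":0,"z":3,"spin":0,"grip":0},{"x":0,"y":0,"z":3,"spin":0,"grip":0},{"x":0,"y":0,"z":2.5,"spin":0,"grip":0},{"x":0,"y":0,"z":0.2,"spin":0,"grip":0},{"x":0,"y":0,"z":0,"spin":0,"grip":0.5},{"x":0,"y":0,"z":0,"spin":0,"grip":1},{"x":0,"y":0,"z":0,"spin":0,"grip":1},{"x":0,"y":0,"z":0,"spin":0,"grip":1},{"x":0,"y":0,"z":0,"spin":0,"grip":1},{"x":0,"y":0,"z":0,"spin":0,"grip":1}]' 50
python3 -m jog '[{"x":0,"y":0,"z":-2,"spin":0,"grip":1},{"x":0,"y":0,"z":-3,"spin":0,"grip":1},{"x":0,"y":0,"z":-3,"spin":0.12,"grip":1},{"x":0,"y":0,"z":-3,"spin":0.12,"grip":1},{"x":0,"y":0,"z":0,"spin":0.12,"grip":1},{"x":0,"y":0,"z":0,"spin":0.12,"grip":1},{"x":0,"y":0,"z":0,"spin":0.12,"grip":1},{"x":0,"y":0,"z":0,"spin":0.12,"grip":1},{"x":0,"y":0,"z":0,"spin":0.12,"grip":1},{"x":0,"y":0,"z":0,"spin":0.12,"grip":1},{"x":0,"y":0,"z":0,"spin":0.12,"grip":1},{"x":0,"y":0,"z":0,"spin":0.12,"grip":1},{"x":0,"y":0,"z":0,"spin":0.12,"grip":1},{"x":0,"y":0,"z":0,"spin":0.12,"grip":1},{"x":0,"y":0,"z":0,"spin":0,"grip":1}]'
python3 -m jog '[{"x":1.98,"y":2.79,"z":0,"spin":0,"grip":1},{"x":1.98,"y":2.79,"z":0,"spin":0,"grip":1},{"x":1.98,"y":2.79,"z":0,"spin":0,"grip":1},{"x":1.98,"y":2.79,"z":0,"spin":0,"grip":1},{"x":1.98,"y":2.79,"z":0,"spin":0,"grip":1},{"x":1.98,"y":2.79,"z":0,"spin":0,"grip":1},{"x":1.98,"y":2.79,"z":0,"spin":0,"grip":1},{"x":1.98,"y":2.79,"z":0,"spin":0,"grip":1},{"x":1.98,"y":2.79,"z":0,"spin":0,"grip":1},{"x":1.98,"y":2.79,"z":0,"spin":0,"grip":1},{"x":0,"y":0,"z":0,"spin":0,"grip":1},{"x":0,"y":0,"z":0,"spin":0,"grip":1}]'
```

```text
clock: 22.53
eef_pos: [453.3, 177.4, 18.1]
tcp_rot: [3.139, -0.001, 1.465]
contact_force: [-1.3, -0.7, 5.9]
opening: 0.483
grasp_force: 49.9
clock: 23.78
eef_pos: [452.4, 177.0, 127.4]
tcp_rot: [-3.141, -0.002, 0.02]
contact_force: [-0.2, -1.0, -1.6]
opening: 0.484
grasp_force: 51.4
clock: 24.78
eef_pos: [658.0, -98.4, 126.8]
tcp_rot: [3.141, -0.001, 0.027]
contact_force: [-1.7, 0.7, -1.0]
opening: 0.484
grasp_force: 51.6
```

```bash
python3 -m jog '[{"x":0,"y":-0.2,"z":1.5,"spin":0,"grip":1},{"x":0,"y":0,"z":2.5,"spin":0,"grip":1},{"x":0,"y":0,"z":2.5,"spin":0,"grip":1},{"x":0,"y":0,"z":1.5,"spin":0,"grip":1},{"x":0,"y":0,"z":1.0,"spin":0,"grip":1},{"x":0,"y":0,"z":0.7,"spin":0,"grip":1},{"x":0,"y":0,"z":0.3,"spin":0,"grip":1},{"x":0,"y":0,"z":0.1,"spin":0,"grip":1},{"x":0,"y":0,"z":0.1,"spin":0,"grip":1},{"x":0,"y":0,"z":0,"spin":0,"grip":0.42},{"x":0,"y":0,"z":0,"spin":0,"grip":0.38},{"x":0,"y":0,"z":0,"spin":0,"grip":0.38},{"x":0,"y":0,"z":0,"spin":0,"grip":0.38}]'
python3 -m jog '[{"x":0,"y":0,"z":-2,"spin":0,"grip":0.38},{"x":0,"y":0,"z":-3,"spin":0,"grip":0.38},{"x":0,"y":0,"z":-3,"spin":0,"grip":0.38},{"x":0,"y":0,"z":-3,"spin":0,"grip":0.3},{"x":-1.58,"y":-2.755,"z":0,"spin":0,"grip":0},{"x":-1.58,"y":-2.755,"z":0,"spin":0,"grip":0},{"x":-1.58,"y":-2.755,"z":0,"spin":0,"grip":0},{"x":-1.58,"y":-2.755,"z":0,"spin":0,"grip":0},{"x":-1.58,"y":-2.755,"z":0,"spin":0,"grip":0},{"x":-1.58,"y":-2.755,"z":0,"spin":0,"grip":0},{"x":-1.58,"y":-2.755,"z":0,"spin":0,"grip":0},{"x":-1.58,"y":-2.755,"z":0,"spin":0,"grip":0},{"x":-1.58,"y":-2.755,"z":0,"spin":0,"grip":0},{"x":-1.58,"y":-2.755,"z":0,"spin":0,"grip":0},{"x":-1.58,"y":-2.755,"z":0,"spin":0,"grip":0},{"x":-1.58,"y":-2.755,"z":0,"spin":0,"grip":0},{"x":0,"y":0,"z":0,"spin":0,"grip":0},{"x":0,"y":0,"z":0,"spin":0,"grip":0}]'
python3 - <<'E'
from h import *
f=pic('top');im=f['pixels'];g=pic('scene')['pixels']
a=cv2.resize(im[165:285,175:375],None,fx=3,fy=3,interpolation=cv2.INTER_CUBIC);b=cv2.resize(g[165:285,130:330],None,fx=2,fy=2,interpolation=cv2.INTER_CUBIC)
o=np.zeros((600,600,3),np.uint8);o[:360]=a;o[360:,:400]=b;cv2.imwrite('pics/c7.png',o)
E
```

```text
clock: 25.87
eef_pos: [657.7, -95.0, 24.9]
tcp_rot: [3.141, -0.001, 0.026]
contact_force: [-0.9, -0.2, -0.3]
opening: 0.621
grasp_force: 0.0
clock: 27.37
eef_pos: [458.6, 231.9, 134.6]
tcp_rot: [-3.141, -0.001, 0.029]
contact_force: [0.4, -1.0, 0.6]
opening: 1.0
grasp_force: 0.0
```

View pics/c7.png

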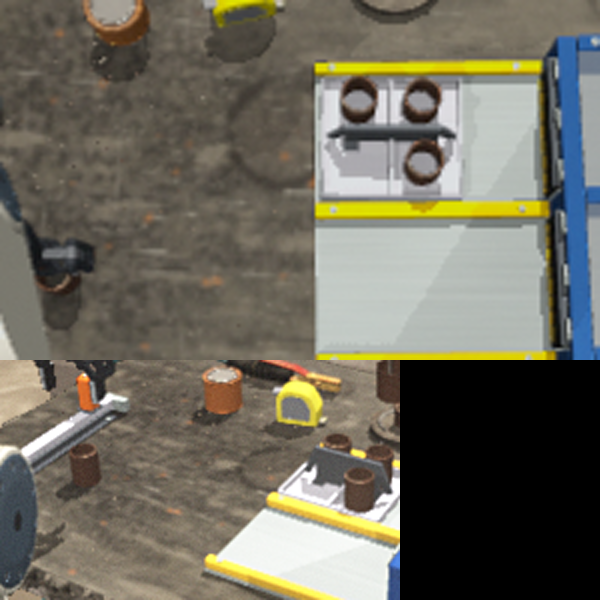

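```bash
python3 -m jog '[{"x":0.15,"y":0.25,"z":3,"spin":0,"grip":0},{"x":0,"y":0,"z":3,"spin":0,"grip":0},{"x":0,"y":0,"z":3,"spin":0,"grip":0},{"x":0,"y":0,"z":2.5,"spin":0,"grip":0},{"x":0,"y":0,"z":0.2,"spin":0,"grip":0},{"x":0,"y":0,"z":0,"spin":0,"grip":0.5},{"x":0,"y":0,"z":0,"spin":0,"grip":1},{"x":0,"y":0,"z":0,"spin":0,"grip":1},{"x":0,"y":0,"z":0,"spin":0,"grip":1},{"x":0,"y":0,"z":0,"spin":0,"grip":1},{"x":0,"y":0,"z":0,"spin":0,"grip":1}]' 50
python3 -m jog '[{"x":0,"y":0,"z":-2,"spin":0,"grip":1},{"x":0,"y":0,"z":-3,"spin":0,"grip":1},{"x":0,"y":0,"z":-3,"spin":0,"grip":1},{"x":0,"y":0,"z":-3,"spin":0,"grip":1},{"x":0.99,"y":2.75,"z":0,"spin":0,"grip":1},{"x":0.99,"y":2.75,"z":0,"spin":0,"grip":1},{"x":0.99,"y":2.75,"z":0,"spin":0,"grip":1},{"x":0.99,"y":2.75,"z":0,"spin":0,"grip":1},{"x":0.99,"y":2.75,"z":0,"spin":0,"grip":1},{"x":0.99,"y":2.75,"z":0,"spin":0,"grip":1},{"x":0.99,"y":2.75,"z":0,"spin":0,"grip":1},{"x":0.99,"y":2.75,"z":0,"spin":0,"grip":1},{"x":0.99,"y":2.75,"z":0,"spin":0,"grip":1},{"x":0.99,"y":2.75,"z":0,"spin":0,"grip":1},{"x":0.99,"y":2.75,"z":0,"spin":0,"grip":1},{"x":0.99,"y":2.75,"z":0,"spin":0,"grip":1},{"x":0,"y":0,"z":0,"spin":0,"grip":1},{"x":0,"y":0,"z":0,"spin":0,"grip":1}]'
```

```text
clock: 28.38
eef_pos: [462.2, 228.8, 19.2]
tcp_rot: [-3.14, -0.003, 0.026]
contact_force: [0.6, -2.0, 6.0]
opening: 0.48
grasp_force: 50.2
clock: 29.88
eef_pos: [588.5, -100.0, 128.3]
tcp_rot: [3.141, -0.002, 0.023]
contact_force: [-0.8, -0.1, -2.7]
opening: 0.48
grasp_force: 51.4
```

```bash
python3 -m jog '[{"x":0,"y":-0.25,"z":1.5,"spin":0,"grip":1},{"x":0,"y":0,"z":2.5,"spin":0,"grip":1},{"x":0,"y":0,"z":2.5,"spin":0,"grip":1},{"x":0,"y":0,"z":1.5,"spin":0,"grip":1},{"x":0,"y":0,"z":1.0,"spin":0,"grip":1},{"x":0,"y":0,"z":0.7,"spin":0,"grip":1},{"x":0,"y":0,"z":0.3,"spin":0,"grip":1},{"x":0,"y":0,"z":0.1,"spin":0,"grip":1},{"x":0,"y":0,"z":0.1,"spin":0,"grip":1},{"x":0,"y":0,"z":0,"spin":0,"grip":0.42},{"x":0,"y":0,"z":0,"spin":0,"grip":0.38},{"x":0,"y":0,"z":0,"spin":0,"grip":0.38},{"x":0,"y":0,"z":0,"spin":0,"grip":0.38}]'
python3 -m jog '[{"x":0,"y":0,"z":-2,"spin":0,"grip":0.38},{"x":0,"y":0,"z":-3,"spin":0,"grip":0.38},{"x":0,"y":0,"z":-3,"spin":0,"grip":0.38},{"x":0,"y":0,"z":-4,"spin":0,"grip":0.3},{"x":0.18,"y":-2.96,"z":0,"spin":0,"grip":0},{"x":0.18,"y":-2.96,"z":0,"spin":0,"grip":0},{"x":0.18,"y":-2.96,"z":0,"spin":0,"grip":0},{"x":0.18,"y":-2.96,"z":0,"spin":0,"grip":0},{"x":0.18,"y":-2.96,"z":0,"spin":0,"grip":0},{"x":0.18,"y":-2.96,"z":0,"spin":0,"grip":0},{"x":0.18,"y":-2.96,"z":0,"spin":0,"grip":0},{"x":0.18,"y":-2.96,"z":0,"spin":0,"grip":0},{"x":0,"y":0,"z":0,"spin":0,"grip":0},{"x":0,"y":0,"z":0,"spin":0,"grip":0}]'
python3 - <<'E'
from h import *
f=pic('top');im=f['pixels'];g=pic('scene')['pixels']
a=cv2.resize(im[165:285,130:375],None,fx=3,fy=3,interpolation=cv2.INTER_CUBIC);b=cv2.resize(g[165:265,130:330],None,fx=2.4,fy=2.4,interpolation=cv2.INTER_CUBIC)
o=np.zeros((600,735,3),np.uint8);o[:360]=a;o[360:,:480]=b;cv2.imwrite('pics/c8.png',o)
E
```

```text
clock: 30.97
eef_pos: [588.3, -96.2, 25.8]
tcp_rot: [3.141, -0.001, 0.026]
contact_force: [-0.5, 0.1, -1.4]
opening: 0.623
grasp_force: 0.0
clock: 32.13
eef_pos: [596.2, 142.4, 145.4]
tcp_rot: [3.142, -0.0, 0.028]
contact_force: [0.5, -0.3, 0.8]
opening: 0.997
grasp_force: 0.0
```

View pics/c8.png

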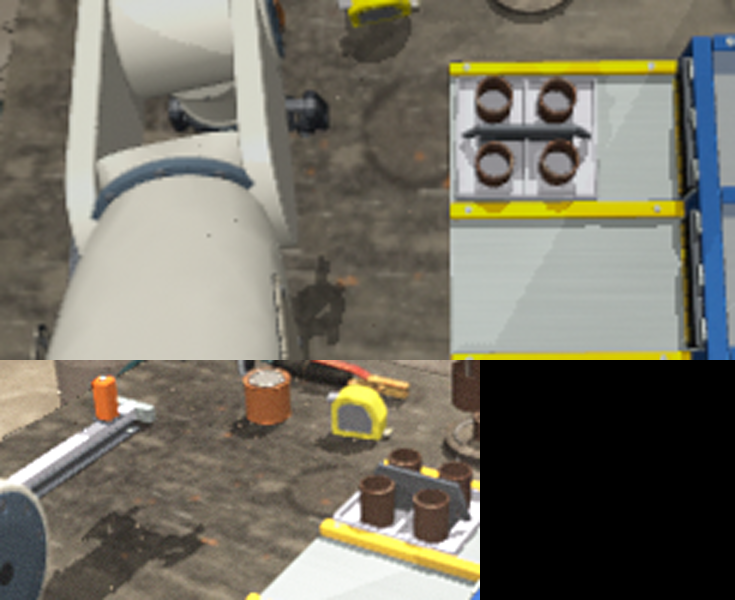

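All four stubs stand in pockets; the bar lies as before. On to the bar.

```bash
python3 -m jog '[{"x":0.2,"y":-2.92,"z":0,"spin":0,"grip":0},{"x":0.2,"y":-2.92,"z":0,"spin":0,"grip":0},{"x":0.2,"y":-2.92,"z":0,"spin":0,"grip":0},{"x":0.2,"y":-2.92,"z":0,"spin":0,"grip":0},{"x":0.2,"y":-2.92,"z":0,"spin":0,"grip":0},{"x":0.2,"y":-2.92,"z":0,"spin":0,"grip":0},{"x":0.2,"y":-2.92,"z":0,"spin":0,"grip":0},{"x":0,"y":0,"z":0,"spin":0,"grip":0}]'
python3 -m jog '[{"x":0,"y":0,"z":0,"spin":-0.12,"grip":0},{"x":0,"y":0,"z":0,"spin":-0.12,"grip":0},{"x":0,"y":0,"z":0,"spin":-0.12,"grip":0},{"x":0,"y":0,"z":0,"spin":-0.12,"grip":0},{"x":0,"y":0,"z":0,"spin":-0.12,"grip":0},{"x":0,"y":0,"z":0,"spin":-0.12,"grip":0},{"x":0,"y":0,"z":0,"spin":-0.12,"grip":0},{"x":0,"y":0,"z":0,"spin":-0.12,"grip":0},{"x":0,"y":0,"z":0,"spin":-0.12,"grip":0},{"x":0,"y":0,"z":0,"spin":-0.12,"grip":0},{"x":0,"y":0,"z":0,"spin":-0.12,"grip":0},{"x":0,"y":0,"z":0,"spin":-0.12,"grip":0},{"x":0,"y":0,"z":0,"spin":-0.12,"grip":0},{"x":0,"y":0,"z":0,"spin":-0.01,"grip":0},{"x":0,"y":0,"z":0,"spin":0,"grip":0},{"x":0,"y":0,"z":0,"spin":0,"grip":0}]'
python3 - <<'E'
from h import *
g=pic('scene');im=g['pixels'];H,S,V=cv2.split(cv2.cvtColor(im,cv2.COLOR_BGR2HSV))
m=((H>3)&(H<18)&(S>180)&(V>140)).astype(np.uint8);m[:,:140]=0;m[:,200:]=0;m[:150]=0;m[215:]=0
c=max(cv2.findContours(m,0,1)[0],key=cv2.contourArea);x,y,w,h=cv2.boundingRect(c);u=c[:,0].mean(0);print(x,y,w,h)
u,v=x+w/2-.5,y+h/2-.5;print(onz(g,u,v,57), proj(g,[[605,347,57],[605,347,88],[605,347,26]]))
E
```

```text
clock: 32.9
eef_pos: [605.6, 349.1, 145.4]
tcp_rot: [-3.139, -0.001, 0.027]
contact_force: [-0.9, 0.1, 0.6]
opening: 0.999
grasp_force: 0.0
clock: 34.23
eef_pos: [605.3, 344.7, 145.3]
tcp_rot: [-3.141, 0.0, 1.591]
contact_force: [-0.0, -0.4, -0.6]
opening: 1.002
grasp_force: 0.0
168 173 11 17
[600.58438033 345.89632386  57.        ] [[173.62952576 180.38920614]
 [172.44036217 172.10022018]
 [174.80133859 188.51525093]]
```

```bash
python3 -m jog '[{"x":0.15,"y":-0.2,"z":2.5,"spin":0,"grip":0},{"x":0,"y":0,"z":3,"spin":0,"grip":0},{"x":0,"y":0,"z":3,"spin":0,"grip":0},{"x":0,"y":0,"z":2.1,"spin":0,"grip":0},{"x":0,"y":0,"z":0,"spin":0,"grip":0.5},{"x":0,"y":0,"z":0,"spin":0,"grip":1},{"x":0,"y":0,"z":0,"spin":0,"grip":1},{"x":0,"y":0,"z":0,"spin":0,"grip":1},{"x":0,"y":0,"z":0,"spin":0,"grip":1},{"x":0,"y":0,"z":0,"spin":0,"grip":1},{"x":0,"y":0,"z":0,"spin":0,"grip":1},{"x":0,"y":0,"z":0,"spin":0,"grip":1}]' 110
```

```text
clock: 35.28
eef_pos: [604.2, 347.9, 41.5]
tcp_rot: [3.139, -0.002, 1.595]
contact_force: [1.0, -0.3, 8.4]
opening: 0.295
grasp_force: 109.0
```

```bash
python3 -m jog '[{"x":0,"y":0,"z":-1,"spin":0,"grip":1},{"x":0,"y":0,"z":-2,"spin":0,"grip":1},{"x":0,"y":0,"z":-2,"spin":0,"grip":1},{"x":0,"y":0,"z":-2,"spin":0,"grip":1},{"x":0,"y":0,"z":-1.5,"spin":0,"grip":1},{"x":0,"y":0,"z":-0.5,"spin":0,"grip":1},{"x":0,"y":0,"z":0,"spin":0,"grip":1}]'
python3 -m jog '[{"x":0,"y":0,"z":0,"spin":-0.05,"grip":1},{"x":0,"y":0,"z":0,"spin":-0.1,"grip":1},{"x":0,"y":0,"z":0,"spin":-0.1,"grip":1},{"x":0,"y":0,"z":0,"spin":-0.1,"grip":1},{"x":0,"y":0,"z":0,"spin":-0.1,"grip":1},{"x":0,"y":0,"z":0,"spin":-0.1,"grip":1},{"x":0,"y":0,"z":0,"spin":-0.1,"grip":1},{"x":0,"y":0,"z":0,"spin":-0.1,"grip":1},{"x":0,"y":0,"z":0,"spin":-0.1,"grip":1},{"x":0,"y":0,"z":0,"spin":-0.1,"grip":1},{"x":0,"y":0,"z":0,"spin":-0.1,"grip":1},{"x":0,"y":0,"z":0,"spin":-0.1,"grip":1},{"x":0,"y":0,"z":0,"spin":-0.1,"grip":1},{"x":0,"y":0,"z":0,"spin":-0.1,"grip":1},{"x":0,"y":0,"z":0,"spin":-0.1,"grip":1},{"x":0,"y":0,"z":0,"spin":-0.1,"grip":1},{"x":0,"y":0,"z":0,"spin":-0.02,"grip":1},{"x":0,"y":0,"z":0,"spin":0,"grip":1},{"x":0,"y":0,"z":0,"spin":0,"grip":1}]'
python3 -m jog '[{"x":-0.1,"y":-1.5,"z":0,"spin":0,"grip":1},{"x":-0.2,"y":-2.6,"z":0,"spin":0,"grip":1},{"x":-0.2,"y":-2.6,"z":0,"spin":0,"grip":1},{"x":-0.2,"y":-2.6,"z":0,"spin":0,"grip":1},{"x":-0.2,"y":-2.6,"z":0,"spin":0,"grip":1},{"x":-0.1,"y":-2.6,"z":0,"spin":0,"grip":1},{"x":0,"y":-1,"z":0,"spin":0,"grip":1},{"x":0,"y":0,"z":0,"spin":0,"grip":1},{"x":0,"y":0,"z":0,"spin":0,"grip":1}]'
python3 - <<'E'
from h import *
f=pic('top');im=f['pixels'];g=pic('scene')['pixels']
a=cv2.resize(im[165:285,130:375],None,fx=3,fy=3,interpolation=cv2.INTER_CUBIC);b=cv2.resize(g[165:265,130:330],None,fx=2.4,fy=2.4,interpolation=cv2.INTER_CUBIC)
o=np.zeros((600,735,3),np.uint8);o[:360]=a;o[360:,:480]=b;cv2.imwrite('pics/c9.png',o)
E
```

```text
clock: 35.87
eef_pos: [603.7, 347.6, 131.4]
tcp_rot: [3.139, -0.001, 1.596]
contact_force: [1.2, -0.1, -4.2]
opening: 0.293
grasp_force: 108.7
clock: 37.45
eef_pos: [602.5, 347.0, 128.5]
tcp_rot: [-3.141, -0.001, -3.12]
contact_force: [0.3, 0.4, -2.9]
opening: 0.292
grasp_force: 108.4
clock: 38.2
eef_pos: [616.7, 192.0, 129.3]
tcp_rot: [3.141, -0.0, -3.12]
contact_force: [-0.2, 0.5, -3.1]
opening: 0.294
grasp_force: 108.7
```

View pics/c9.png

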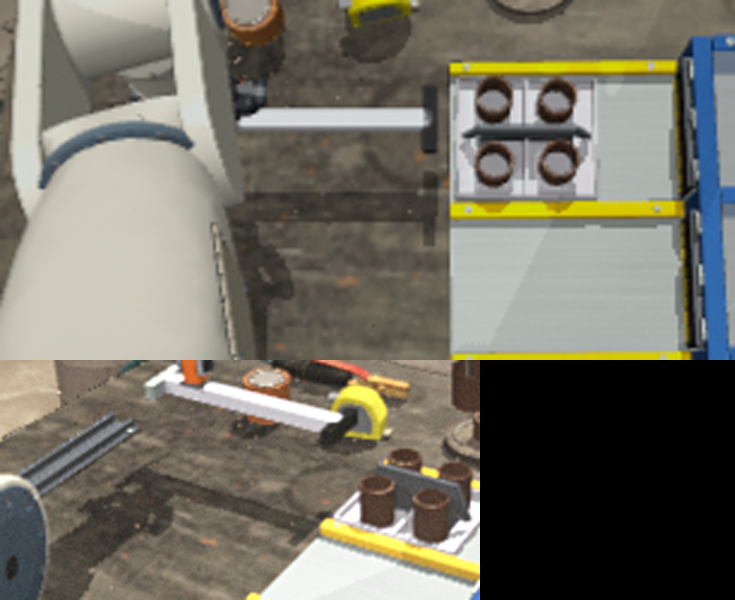

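```bash
python3 -m jog '[{"x":0,"y":0,"z":2,"spin":0,"grip":1},{"x":0,"y":0,"z":2,"spin":0,"grip":1},{"x":0,"y":0,"z":2,"spin":0,"grip":1},{"x":0,"y":0,"z":1.5,"spin":0,"grip":1},{"x":0,"y":0,"z":0.8,"spin":0,"grip":1},{"x":0,"y":0,"z":0,"spin":0,"grip":1},{"x":0,"y":0,"z":0,"spin":0,"grip":1}]'
python3 - <<'E'
from h import *
s=sense();print(np.round(s['eef_pos'],1),np.round(s['tcp_rot'],3))
f=pic('top');g=pic('scene')
im=f['pixels'];a=cv2.resize(im[165:285,130:375],None,fx=3,fy=3,interpolation=cv2.INTER_CUBIC);b=cv2.resize(g['pixels'][165:265,130:330],None,fx=2.4,fy=2.4,interpolation=cv2.INTER_CUBIC)
o=np.zeros((600,735,3),np.uint8);o[:360]=a;o[360:,:480]=b;cv2.imwrite('pics/c10.png',o)
m=(im.max(2)<60).astype(np.uint8);m[:,:255]=0;m[:,281:]=0;m[:180]=0;m[250:]=0
for c in cv2.findContours(m,0,1)[0]:
    if cv2.contourArea(c)>15:
        x,y,w,h=cv2.boundingRect(c);print(x,y,w,h,np.round(onz(f,x+w/2-.5,y-.5,30)),np.round(onz(f,x+w/2-.5,y+h-.5,30)))
E
```

```text
clock: 38.88
eef_pos: [616.7, 193.2, 46.3]
tcp_rot: [-3.142, -0.0, -3.117]
contact_force: [0.2, -0.2, -2.3]
opening: 0.29
grasp_force: 108.6
[616.7 193.2  46.3] [-3.142 -0.    -3.117]
271 200 5 21 [656. -24.  30.] [584. -26.  30.]
```

View pics/c10.png

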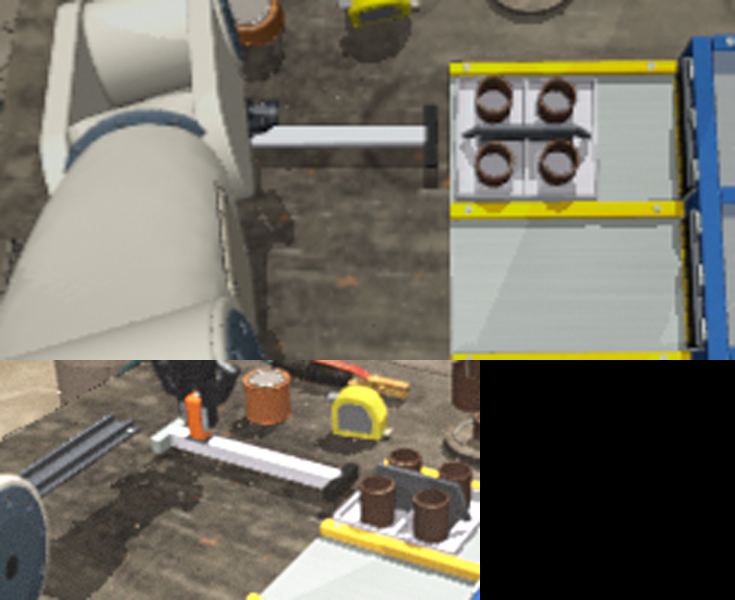

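```bash
python3 -m jog '[{"x":0,"y":-0.5,"z":0,"spin":0,"grip":1},{"x":0,"y":-0.7,"z":0,"spin":0,"grip":1},{"x":0,"y":-0.7,"z":0,"spin":0,"grip":1},{"x":0,"y":-0.8,"z":0,"spin":0,"grip":1},{"x":0,"y":-0.8,"z":0,"spin":0,"grip":1},{"x":0,"y":-0.8,"z":0,"spin":0,"grip":1},{"x":0,"y":-0.8,"z":0,"spin":0,"grip":1},{"x":0,"y":-0.8,"z":0,"spin":0,"grip":1},{"x":0,"y":-0.8,"z":0,"spin":0,"grip":1},{"x":0,"y":-0.8,"z":0,"spin":0,"grip":1}]' 120
python3 -m jog '[{"x":0,"y":-0.8,"z":0,"spin":0,"grip":1},{"x":0,"y":-0.8,"z":0,"spin":0,"grip":1},{"x":0,"y":-0.8,"z":0,"spin":0,"grip":1},{"x":0,"y":-0.8,"z":0,"spin":0,"grip":1},{"x":0,"y":-0.8,"z":0,"spin":0,"grip":1},{"x":0,"y":-0.8,"z":0,"spin":0,"grip":1},{"x":0,"y":-0.8,"z":0,"spin":0,"grip":1},{"x":0,"y":-0.8,"z":0,"spin":0,"grip":1}]'
```

```text
clock: 39.82
eef_pos: [619.2, 117.5, 47.2]
tcp_rot: [3.14, 0.002, -3.118]
contact_force: [-0.7, 6.6, -0.8]
opening: 0.29
grasp_force: 118.6
clock: 40.48
eef_pos: [620.6, 53.6, 47.1]
tcp_rot: [3.14, 0.001, -3.118]
contact_force: [-0.3, 7.7, -0.3]
opening: 0.292
grasp_force: 118.6
```

```bash
for i in 1; do python3 -m jog '[{"x":0,"y":-0.7,"z":0,"spin":0,"grip":1},{"x":0,"y":-0.7,"z":0,"spin":0,"grip":1},{"x":0,"y":-0.7,"z":0,"spin":0,"grip":1},{"x":0,"y":-0.7,"z":0,"spin":0,"grip":1},{"x":0,"y":-0.7,"z":0,"spin":0,"grip":1},{"x":0,"y":-0.7,"z":0,"spin":0,"grip":1}]'; done
python3 - <<'E'
from h import *
f=pic('top');g=pic('scene')
im=f['pixels'];a=cv2.resize(im[165:285,215:460],None,fx=3,fy=3,interpolation=cv2.INTER_CUBIC);b=cv2.resize(g['pixels'][185:285,230:480],None,fx=2.4,fy=2.4,interpolation=cv2.INTER_CUBIC)
o=np.zeros((600,735,3),np.uint8);o[:360]=a;o[360:,:600]=b;cv2.imwrite('pics/c11.png',o)
E
```

```text
clock: 40.98
eef_pos: [621.5, 12.0, 47.2]
tcp_rot: [3.14, 0.001, -3.118]
contact_force: [-0.5, 10.2, 0.7]
opening: 0.291
grasp_force: 118.8
```

View pics/c11.png

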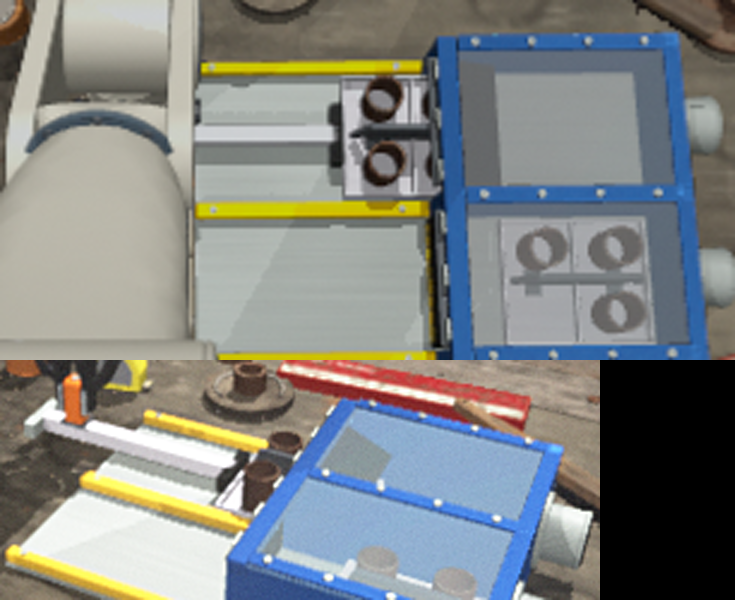

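```bash
python3 -m jog '[{"x":0,"y":-0.7,"z":0,"spin":0,"grip":1},{"x":0,"y":-0.8,"z":0,"spin":0,"grip":1},{"x":0,"y":-0.8,"z":0,"spin":0,"grip":1},{"x":0,"y":-0.8,"z":0,"spin":0,"grip":1},{"x":0,"y":-0.8,"z":0,"spin":0,"grip":1},{"x":0,"y":-0.8,"z":0,"spin":0,"grip":1},{"x":0,"y":-0.8,"z":0,"spin":0,"grip":1},{"x":0,"y":-0.8,"z":0,"spin":0,"grip":1}]'
python3 -m jog '[{"x":0,"y":-0.8,"z":0,"spin":0,"grip":1},{"x":0,"y":-0.8,"z":0,"spin":0,"grip":1},{"x":0,"y":-0.8,"z":0,"spin":0,"grip":1},{"x":0,"y":-0.8,"z":0,"spin":0,"grip":1},{"x":0,"y":-0.8,"z":0,"spin":0,"grip":1},{"x":0,"y":-0.8,"z":0,"spin":0,"grip":1},{"x":0,"y":-0.8,"z":0,"spin":0,"grip":1},{"x":0,"y":-0.7,"z":0,"spin":0,"grip":1}]'
python3 -m jog '[{"x":0,"y":-0.7,"z":0,"spin":0,"grip":1},{"x":0,"y":-0.7,"z":0,"spin":0,"grip":1},{"x":0,"y":-0.7,"z":0,"spin":0,"grip":1},{"x":0,"y":0,"z":0,"spin":0,"grip":1}]'
```

```text
clock: 41.75
eef_pos: [622.7, -51.1, 46.8]
tcp_rot: [3.14, 0.001, -3.118]
contact_force: [0.9, 9.3, -0.2]
opening: 0.295
grasp_force: 119.2
clock: 42.42
eef_pos: [624.1, -114.2, 46.8]
tcp_rot: [3.14, 0.0, -3.118]
contact_force: [-0.1, 9.1, 0.6]
opening: 0.288
grasp_force: 119.1
clock: 42.75
eef_pos: [624.4, -136.4, 46.6]
tcp_rot: [3.142, 0.0, -3.118]
contact_force: [-0.6, 1.3, -4.2]
opening: 0.288
grasp_force: 119.3
```

```bash
python3 -m jog '[{"x":0,"y":-0.6,"z":0,"spin":0,"grip":1},{"x":0,"y":-0.6,"z":0,"spin":0,"grip":1},{"x":0,"y":-0.5,"z":0,"spin":0,"grip":1},{"x":0,"y":-0.3,"z":0,"spin":0,"grip":1},{"x":0,"y":-0.2,"z":0,"spin":0,"grip":1}]'
python3 -m jog '[{"x":0,"y":-0.2,"z":0,"spin":0,"grip":1},{"x":0,"y":-0.2,"z":0,"spin":0,"grip":1}]'
python3 -m jog '[{"x":0,"y":-0.2,"z":0,"spin":0,"grip":1},{"x":0,"y":-0.1,"z":0,"spin":0,"grip":1}]'
```

```text
clock: 43.17
eef_pos: [624.7, -156.9, 46.3]
tcp_rot: [3.14, -0.001, -3.118]
contact_force: [0.1, 8.4, -0.6]
opening: 0.289
grasp_force: 119.7
clock: 43.33
eef_pos: [624.8, -160.6, 46.3]
tcp_rot: [3.14, -0.001, -3.118]
contact_force: [-1.2, 7.4, -1.4]
opening: 0.285
grasp_force: 119.7
clock: 43.5
eef_pos: [624.8, -163.6, 46.3]
tcp_rot: [3.14, -0.001, -3.118]
contact_force: [0.7, 7.7, -0.7]
opening: 0.288
grasp_force: 119.7
```

Creep until it meets the stop.

```bash
python3 -m jog '[{"x":0,"y":-0.15,"z":0,"spin":0,"grip":1},{"x":0,"y":-0.15,"z":0,"spin":0,"grip":1}]' | egrep 'eef|contact'
python3 -m jog '[{"x":0,"y":-0.1,"z":0,"spin":0,"grip":1},{"x":0,"y":-0.1,"z":0,"spin":0,"grip":1}]'| egrep 'eef|contact'
python3 -m jog '[{"x":0,"y":-0.1,"z":0,"spin":0,"grip":1},{"x":0,"y":-0.1,"z":0,"spin":0,"grip":1}]'| egrep 'eef|contact'
```

```text
eef_pos: [624.8, -165.7, 46.3]
contact_force: [-0.7, 20.3, 3.5]
eef_pos: [624.7, -165.8, 46.5]
contact_force: [-1.1, 28.4, 7.3]
eef_pos: [624.7, -165.9, 46.7]
contact_force: [-2.2, 38.7, 11.4]
```

```bash
python3 -m jog '[{"x":0,"y":0.4,"z":0,"spin":0,"grip":1},{"x":0,"y":0.8,"z":0,"spin":0,"grip":1},{"x":0,"y":1,"z":0,"spin":0,"grip":1},{"x":0,"y":1,"z":0,"spin":0,"grip":1},{"x":0,"y":1,"z":0,"spin":0,"grip":1},{"x":0,"y":1,"z":0,"spin":0,"grip":1},{"x":0,"y":1,"z":0,"spin":0,"grip":1},{"x":0,"y":1,"z":0,"spin":0,"grip":1},{"x":0,"y":1,"z":0,"spin":0,"grip":1},{"x":0,"y":1,"z":0,"spin":0,"grip":1},{"x":0,"y":1,"z":0,"spin":0,"grip":1},{"x":0,"y":1,"z":0,"spin":0,"grip":1}]'
python3 -m jog '[{"x":0,"y":2,"z":0,"spin":0,"grip":1},{"x":0,"y":2,"z":0,"spin":0,"grip":1},{"x":0,"y":2,"z":0,"spin":0,"grip":1},{"x":0,"y":2,"z":0,"spin":0,"grip":1},{"x":0,"y":2,"z":0,"spin":0,"grip":1},{"x":0,"y":2,"z":0,"spin":0,"grip":1},{"x":0,"y":2,"z":0,"spin":0,"grip":1},{"x":0,"y":2,"z":0,"spin":0,"grip":1},{"x":0,"y":2,"z":0,"spin":0,"grip":1},{"x":0,"y":2,"z":0,"spin":0,"grip":1},{"x":0,"y":2,"z":0,"spin":0,"grip":1},{"x":0,"y":2,"z":0,"spin":0,"grip":1},{"x":0,"y":2,"z":0,"spin":0,"grip":1},{"x":0,"y":0.5,"z":0,"spin":0,"grip":1},{"x":0,"y":0,"z":0,"spin":0,"grip":1}]'
python3 - <<'E'
from h import *
f=pic('top');g=pic('scene')
im=f['pixels'];a=cv2.resize(im[165:285,130:460],None,fx=2.4,fy=2.4,interpolation=cv2.INTER_CUBIC);b=cv2.resize(g['pixels'][165:285,130:460],None,fx=2.4,fy=2.4,interpolation=cv2.INTER_CUBIC)
cv2.imwrite('pics/c12.png',np.vstack([a,b]))
E
```

```text
clock: 45.0
eef_pos: [622.9, -58.5, 46.4]
tcp_rot: [-3.141, 0.0, -3.117]
contact_force: [1.0, 0.3, -3.3]
opening: 0.291
grasp_force: 120.0
clock: 46.25
eef_pos: [616.2, 207.2, 46.3]
tcp_rot: [3.141, 0.001, -3.115]
contact_force: [-0.3, 0.0, -3.0]
opening: 0.287
grasp_force: 119.9
```

View pics/c12.png

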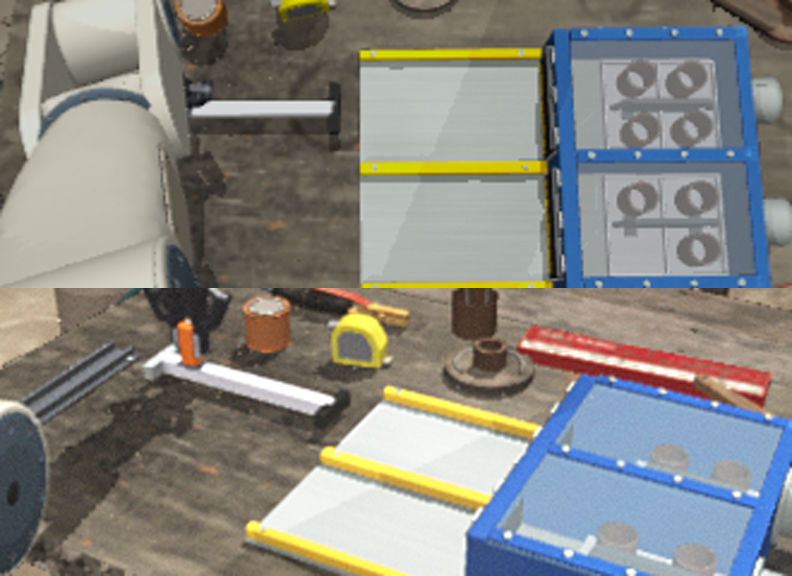

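The tray is in, the flap hangs like its neighbour's, and all stubs are inside. That made 15 pictures viewed, one over the limit of 14, so from here I measure by numbers only. I'll check the tray edges and the rest.

```bash
python3 - <<'E'
from h import *
f=pic('top');im=f['pixels'];gr=cv2.cvtColor(im,cv2.COLOR_BGR2GRAY).astype(np.float32)
# brightness profile along box x at tray y=+-60 (rim top strip) for both bays, z=19
o=np.array([545.8,-308.]);ux=np.array([.0195,-1]);uy=np.array([1,.0195])
for bay,yy in((0,83),(1,-83)):
    xs=np.arange(60,260,1.);acc=0
    for off in (-4,-8,4,8):
        P=np.array([np.r_[o+ux*x+uy*(yy+off),19] for x in xs]);p=proj(f,P).astype(np.float32)
        acc=acc+cv2.remap(gr,p[:,0].reshape(1,-1),p[:,1].reshape(1,-1),1)[0]
    d=np.gradient(cv2.GaussianBlur(acc.reshape(1,-1)/4,(9,1),2)[0])
    k=np.argsort(d);print(bay,'up',xs[k[-6:]],'down',xs[k[:6]],np.round((acc/4)[::10]).tolist())
# flap yellow edge? compare yellow at port both bays
H,S,V=cv2.split(cv2.cvtColor(im,cv2.COLOR_BGR2HSV))
ym=((H>18)&(H<38)&(S>110)&(V>60))
print('flap yellow',ym[190:230,352:362].sum(),ym[240:280,354:364].sum())
# rest: dark steel channel, in scene image
g=pic('scene');gm=g['pixels'];hs=cv2.cvtColor(gm,cv2.COLOR_BGR2HSV)
E
```

```text
0 up [162.  87.  83.  86.  84.  85.] down [245. 246. 244. 247. 107. 108.] [158.0, 158.0, 148.0, 171.0, 151.0, 125.0, 120.0, 127.0, 119.0, 129.0, 127.0, 134.0, 134.0, 134.0, 120.0, 117.0, 123.0, 142.0, 141.0, 109.0]
1 up [120. 119.  81.  78.  80.  79.] down [241. 242. 243. 240. 102. 101.] [159.0, 159.0, 169.0, 155.0, 150.0, 124.0, 140.0, 150.0, 150.0, 149.0, 151.0, 149.0, 149.0, 143.0, 127.0, 139.0, 148.0, 145.0, 148.0, 109.0]
flap yellow 41 46
```

Our tray spans x = 85–245 of the box, against the stop; the flap edge shows as in bay 1. Now I return the bar.

```bash
python3 -m jog '[{"x":0,"y":0,"z":-1.5,"spin":0,"grip":1},{"x":0,"y":0,"z":-2.5,"spin":0,"grip":1},{"x":0,"y":0,"z":-2.5,"spin":0,"grip":1},{"x":0,"y":0,"z":-2,"spin":0,"grip":1},{"x":0.1,"y":1.5,"z":0,"spin":0,"grip":1},{"x":0.15,"y":2.5,"z":0,"spin":0,"grip":1},{"x":0.15,"y":2.5,"z":0,"spin":0,"grip":1},{"x":0.15,"y":2.5,"z":0,"spin":0,"grip":1},{"x":0.15,"y":2.5,"z":0,"spin":0,"grip":1},{"x":0.13,"y":2.6,"z":0,"spin":0,"grip":1},{"x":0,"y":0,"z":0,"spin":0,"grip":1}]'
python3 -m jog '[{"x":0,"y":0,"z":0,"spin":0.053,"grip":1},{"x":0,"y":0,"z":0,"spin":0.1,"grip":1},{"x":0,"y":0,"z":0,"spin":0.1,"grip":1},{"x":0,"y":0,"z":0,"spin":0.1,"grip":1},{"x":0,"y":0,"z":0,"spin":0.1,"grip":1},{"x":0,"y":0,"z":0,"spin":0.1,"grip":1},{"x":0,"y":0,"z":0,"spin":0.1,"grip":1},{"x":0,"y":0,"z":0,"spin":0.1,"grip":1},{"x":0,"y":0,"z":0,"spin":0.1,"grip":1},{"x":0,"y":0,"z":0,"spin":0.1,"grip":1},{"x":0,"y":0,"z":0,"spin":0.1,"grip":1},{"x":0,"y":0,"z":0,"spin":0.1,"grip":1},{"x":0,"y":0,"z":0,"spin":0.1,"grip":1},{"x":0,"y":0,"z":0,"spin":0.1,"grip":1},{"x":0,"y":0,"z":0,"spin":0.1,"grip":1},{"x":0,"y":0,"z":0,"spin":0.1,"grip":1},{"x":0,"y":0,"z":0,"spin":0.02,"grip":1},{"x":0,"y":0,"z":0,"spin":0,"grip":1},{"x":0,"y":0,"z":0,"spin":0,"grip":1},{"x":0,"y":0,"z":0,"spin":0,"grip":1}]'
```

```text
clock: 47.37
eef_pos: [603.9, 350.5, 130.3]
tcp_rot: [3.14, -0.0, -3.116]
contact_force: [-0.6, -0.6, -2.9]
opening: 0.288
grasp_force: 120.0
clock: 49.03
eef_pos: [604.6, 346.0, 130.9]
tcp_rot: [-3.141, 0.0, 1.595]
contact_force: [-0.0, 0.0, -2.5]
opening: 0.292
grasp_force: 120.0
```

```bash
python3 -m jog '[{"x":0.1,"y":0,"z":1,"spin":0,"grip":1},{"x":0,"y":0,"z":2,"spin":0,"grip":1},{"x":0,"y":0,"z":2,"spin":0,"grip":1},{"x":0,"y":0,"z":1.3,"spin":0,"grip":1},{"x":0,"y":0,"z":0.5,"spin":0,"grip":1},{"x":0,"y":0,"z":0,"spin":0,"grip":1},{"x":0,"y":0,"z":0,"spin":0,"grip":1}]'
python3 -m jog '[{"x":0,"y":0,"z":0.5,"spin":0,"grip":1},{"x":0,"y":0,"z":0.5,"spin":0,"grip":1},{"x":0,"y":0,"z":0.3,"spin":0,"grip":1},{"x":0,"y":0,"z":0,"spin":0,"grip":1}]'
```

```text
clock: 49.62
eef_pos: [604.8, 347.4, 63.4]
tcp_rot: [3.142, -0.0, 1.593]
contact_force: [0.4, -0.4, -3.1]
opening: 0.29
grasp_force: 119.8
clock: 49.95
eef_pos: [604.3, 347.0, 49.7]
tcp_rot: [-3.141, 0.0, 1.593]
contact_force: [-2.1, -0.3, -2.9]
opening: 0.292
grasp_force: 119.8
```

Inside the walls without contact. Lower to the floor.

```bash
python3 -m jog '[{"x":0,"y":0,"z":0.4,"spin":0,"grip":1},{"x":0,"y":0,"z":0.25,"spin":0,"grip":1},{"x":0,"y":0,"z":0.1,"spin":0,"grip":1},{"x":0,"y":0,"z":0,"spin":0,"grip":1}]'
python3 -m jog '[{"x":0,"y":0,"z":0.1,"spin":0,"grip":1},{"x":0,"y":0,"z":0,"spin":0,"grip":1}]'
```

```text
clock: 50.28
eef_pos: [604.4, 347.1, 42.4]
tcp_rot: [-3.141, 0.0, 1.593]
contact_force: [-0.7, 0.5, -3.7]
opening: 0.291
grasp_force: 119.8
clock: 50.45
eef_pos: [604.6, 347.3, 41.7]
tcp_rot: [3.142, 0.0, 1.593]
contact_force: [0.9, -0.9, -3.6]
opening: 0.288
grasp_force: 119.8
```

```bash
python3 -m jog '[{"x":0,"y":0,"z":0.1,"spin":0,"grip":1},{"x":0,"y":0,"z":0.05,"spin":0,"grip":1},{"x":0,"y":0,"z":0,"spin":0,"grip":1}]' | egrep 'eef|cont'
python3 -m jog '[{"x":0,"y":0,"z":0,"spin":0,"grip":0.6},{"x":0,"y":0,"z":0,"spin":0,"grip":0.3},{"x":0,"y":0,"z":0,"spin":0,"grip":0.2},{"x":0,"y":0,"z":0,"spin":0,"grip":0.2},{"x":0,"y":0,"z":0,"spin":0,"grip":0.2},{"x":0,"y":0,"z":-1.5,"spin":0,"grip":0.2},{"x":0,"y":0,"z":-3,"spin":0,"grip":0.2},{"x":0,"y":0,"z":-3,"spin":0,"grip":0.2},{"x":0,"y":0,"z":-3,"spin":0,"grip":0},{"x":0,"y":0,"z":-3,"spin":0,"grip":0},{"x":2,"y":-3,"z":-1,"spin":0,"grip":0},{"x":2,"y":-3,"z":-1,"spin":0,"grip":0},{"x":2,"y":-3,"z":0,"spin":0,"grip":0},{"x":2,"y":-3,"z":0,"spin":0,"grip":0},{"x":2,"y":-3,"z":0,"spin":0,"grip":0},{"x":2,"y":-3,"z":0,"spin":0,"grip":0},{"x":2,"y":-3,"z":0,"spin":0,"grip":0},{"x":2,"y":-3,"z":0,"spin":0,"grip":0},{"x":2,"y":-3,"z":0,"spin":0,"grip":0},{"x":2,"y":-3,"z":0,"spin":0,"grip":0}]'
python3 -m jog '[{"x":2,"y":-2,"z":0,"spin":0,"grip":0},{"x":2,"y":0,"z":0,"spin":0,"grip":0},{"x":0,"y":0,"z":0,"spin":0,"grip":0}]' | egrep 'eef|cont'
python3 - <<'E'
from h import *
f=pic('top');im=f['pixels'];old=cv2.imread('pics/top0.png')
sc=pic('scene')['pixels'];os=cv2.imread('pics/scene0.png')
for n,a,b,r in [('top rest',im,old,(195,285,148,180)),('scene rest',sc,os,(165,225,138,200)),('top tin/tape',im,old,(150,185,195,275)),('top bay1',im,old,(232,290,360,450)),('top flaps',im,old,(186,285,352,362))]:
    y0,y1,x0,x1=r;d=cv2.absdiff(a,b).max(2)[y0:y1,x0:x1];yy,xx=np.where(d>50);print(n,len(yy),d.size,(xx.min()+x0,xx.max()+x0,yy.min()+y0,yy.max()+y0) if len(yy) else '')
m=lambda a:(lambda q:(np.round(np.array(np.where(q)).mean(1),1),q.sum()))((lambda h:(h[...,0]>3)&(h[...,0]<18)&(h[...,1]>180)&(h[...,2]>140))(cv2.cvtColor(a[195:225,148:175],cv2.COLOR_BGR2HSV)))
print(m(old),m(im))
E
```

```text
eef_pos: [604.7, 347.3, 41.5]
contact_force: [-3.2, -1.0, 6.4]
clock: 52.37
eef_pos: [298.8, 541.4, 196.7]
tcp_rot: [3.141, -0.001, 1.593]
contact_force: [0.6, 0.5, 0.4]
opening: 1.0
grasp_force: 0.0
eef_pos: [277.9, 583.7, 196.8]
contact_force: [0.7, -0.4, 0.3]
top rest 8 2880 (np.int64(155), np.int64(161), np.int64(209), np.int64(278))
scene rest 184 3720 (np.int64(142), np.int64(199), np.int64(174), np.int64(224))
top tin/tape 0 2800 
top bay1 0 5220 
top flaps 0 990 
(array([15.8, 10.8]), np.int64(13)) (array([15.2, 10.2]), np.int64(17))
```

The bar lies as it did at the start (within a pixel), the flaps look as at the start, and the bystanders and bay 1 are unchanged. Handing in.

```bash
python3 -c "
from rig import *
print(sign_off())"
```

```text
the job is handed in; nothing more can be done
None
```

Job handed in at about 52 s of the 192 s: four stubs in the tray, the tray fully home in bay 0 with the flap shut behind it, the bar back in its rest and the rest of the bench unchanged — but I viewed 15 pictures against the 14 allowed.

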